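# Fit the slide-holder plate on the microscope stage

### The arm

A 7-joint arm with a two-finger parallel gripper is mounted at the origin on the work surface. World frame = base frame: x ahead of the robot, y to its left, z up, the work surface at z = 0. Lengths are in m, angles in rad, forces in N, time in s.
With the tool pointing down it reaches from about 0.425 to 0.875 m from the base axis. Payload 4.7 kg.
Tool frame: the origin (TCP) lies on the centre line of the jaws, within the pads' length; the fingertips stand 8 mm ahead of it and the grasp point (between the pads) lies 11 mm behind it; z points along the fingers, y is the direction in which the jaws open and shut (so a half turn about z gives the same grasp; the last joint's range is limited). The gripper opens to 87 mm and grips with 3 to 60 N. Pads are 19 mm wide; open, the fingers measure 117 mm over their backs; the gripper's body (75 mm by 190 mm) begins 51 mm behind the grasp point.
Start: joints at [-1.1, 0.321, -0.07, 1.45, 0.023, 1.371, -0.057], TCP at [0.287, 0.583, 0.231] pointing down, gripper open.
Joint ranges: [-2.86, 2.86], [-0.3, 2.09], [-1.38, 1.24], [0.06, 2.45], [-1.56, 4.7], [0.09, 2.05], [-2.69, 2.69]. Speed limits (rad/s): [2.57, 2.57, 3.14, 3.14, 3.14, 3.14, 3.14].

### API

Orientations are given as a rotation vector (axis times angle).
In Python, from bench import status, optics, order gives the robot as it stands.
- The arm moves only by the tool step_arm, never from a script. Its argument "rows" is a list of rows, each a list of 3 entries, a list of its own where there are three numbers: the turn, a rotation vector about the tool's x, y, z in degrees, then the shift along the tool's x, y, z in mm, then the finger opening in mm, from 0 to 87. A call has 1 to 12 rows; each row shifts and turns the pose as measured when the row begins, along the tool's axes as they then stand; what a row does not reach is not made up. A row lasts 1/12 s, in which the tool goes at most 41.7 mm and 7.16 degrees, less where a joint would pass 70% of its speed; a pose out of reach is approached as far as the arm can. A call is refused whole if a number of a shift passes 41.7 or a number of a turn 7.16, either way. A call with a gripper value outside its range is refused whole. The fingers move at their own pace and stop on an object; "grip_force" is the grip in N (left out, the last holds). Time passes only in rows, so rows that do not move let the fingers close. It gives the time, the measured TCP pose, the force and the opening at its end, in the units of the state.
- status.get_state(): the state, without advancing time (a new reading comes with each control period).
- optics.get_image(name): name is "scene" or "top" or "wrist"; returns a dict with "frame" (384x512x3 uint8, red, green, blue), "range_z" (384x512 float32, m along the optical axis (not along the pixel's ray), 0 where there is no reading), "K" (3x3 intrinsics, pixels), "R" (3x3) and "t" (3): a world point X has camera coordinates R X + t. Camera axes: x right, y down, z forward; pixel columns grow to the right and rows downward; lengths in m; the calibration is good to about 2 mm. A picture is of the moment at which its call begins.
- order.close_job(): hands the job in, once; it reports no verdict.
The state is a dict: "time": time; "joint_positions": joint angles; "qd": joint speeds; "joint_torque": joint torques, N m; "position": TCP position; "tool_rot": TCP orientation; "ft_force": force on the tool from outside, world axes, zero at the start; "torque": the same for the moment, N m; "grip_width": opening from 0.0 (shut) to 1.0 (fully open).
Only numpy, scipy, OpenCV 4.12 (cv2) and the standard library are available. Lean on these libraries where they do the work, as an engineer would, in place of code of your own. Each camera call takes 0.05 s, during which the arm holds its last target.

### The job

Take the slide-holder plate from its flush pocket: press its end at the thumb notch so that it tips up and stays leaning in the pocket, then grip it by the long sides. Lay it level on top of the stage's two studs with its holes about a centimetre short of them, slide it along until both holes drop over the studs and it lies flat on the stage, and let go. Do not touch the objective above the stage, and leave everything else on the table where it stands.

Things in the scene. Friction and masses are not known exactly. Their poses are not given: they have to be found in the camera images.
- plate: slide-holder plate: bare aluminium, 130 (x) x 54 (y) x 8 (z) mm, about 0.13 kg. Two through holes, 10 mm across, on its long centre line at x = +45 and -45 mm; a glass slide is let into the middle of its top, practically level with the metal. Same either way round. Origin at the centre of its underside, z up out of the slide face. Starts flush in the dock's pocket, axes along the dock's.
- dock: fixed grey storage block, 150 (x) x 74 (y) x 50 (z) mm, with a pocket 132 x 56 mm in its top holding the plate flush with the top, about 1 mm all round. Origin at the centre of its underside, z up. Under the plate's -x half is a solid ledge 42 mm above the table, ending 2 mm past the middle; under its +x half a well with its floor 4 mm above the table.
- notch (a point): in the dock's frame x = +55, y = 0, z = 50 mm: the top of the plate as it lies flush, 10 mm from its +x end, where to press. Beside it the +x end wall has a gap 34 mm wide, top to bottom (thumb notch, seen from above; the other end has none). About 25 mm down, with under 1 N until it bottoms, rocks the plate over the ledge's edge.
- raised_end (a point): in the dock's frame x = -65, y = 0, z = 50 mm: the pocket's end without notch. Once rocked past about 25 degrees the plate stays leaning by itself at 30 to 40 degrees, its +x end down in the well on its floor, its -x end 20 mm or more proud of the block here, so that its long sides can be gripped 14 mm from that end, with the tool leaning over towards the notch.
- stage: fixed black microscope stage, a block 180 (x) x 190 (y: -65 to +125) x 40 (z) mm; plugs stand out 22 mm from its -x face. Origin on the table under land, axes along the block's edges, z up. Beside the land stands a white column (x 8 to 53, y 75 to 115 mm, up to 240 mm) with an arm (x 13 to 47 mm, y 95 to -20 mm, height 180 to 212 mm) over the land.
- land (a point): centre of the top face of the land, the steel bar on the stage on which the plate finally lies: 120 (x) x 40 (y) mm, top 56 mm above the table and 16 mm above the block; the plate overhangs it 7 mm on each long side. Two upright steel studs, 8 mm across, stand 6 mm above its top at x = +45 and -45 mm on its centre line. Axes as the stage's.
- objective: microscope objective, a vertical steel cylinder 26 mm across (36 mm at its collar) hanging from the arm over the land at x = +30, y = 0 mm of the stage; origin at the centre of its lower end, 114 mm above the table and 58 mm above the land
- oil_bottle: small amber bottle with black cap, 32 mm across, 62 mm tall (bystander); origin at the centre of its foot
- slide_box: white box 85 x 35 x 30 mm (bystander); origin at the centre of its underside
- lens_can: black can 44 mm across, 50 mm tall (bystander); origin at the centre of its foot
- dish: shallow glass dish 80 mm across, 16 mm tall (bystander); origin at the centre of its foot
- driver: screwdriver 150 mm long lying on the table (bystander)
- beaker: glass beaker 64 mm across, 85 mm tall (bystander); origin at the centre of its foot
- jar: glass jar with white cap, 60 mm across, 75 mm tall (bystander); origin at the centre of its foot
Mind the look-alikes: they are no part of the job. What is shaped like the dock but brown is not meant.

How it is judged:
By the outcome, as a careful person would: the job done as asked, in the order asked, and still so for the second after the job is handed in, with the robot touching nothing.
It also fails if it takes over 70 s, if anything falls off the work surface, if the arm or the gripper's body presses on something with over 40 N, if the wrist force passes 120 N, or if a joint passes its speed limit or range.

## Working session

There is one attempt and no reset: what is moved stays moved. The work goes in short steps, Python scripts to look and compute and a tool call to move; the robot and the scene stay as the last step left them, time stands still between calls to the robot, and variables do not carry over. Pictures are saved under pics/ and viewed, and the job is handed in when it is done.

Besides the shell and the picture viewer there is one more tool, called after "Call:" by a JSON object that holds its "op" and its "data". step_arm: Moves the arm, as the interface text tells. Its arguments: {"type":"object","properties":{"rows":{"type":"array"},"grip_force":{"type":"number"}},"required":["rows"]}

```bash
mkdir -p pics; ls
cat > h.py <<'E'
import numpy as np, cv2
from scipy.spatial.transform import Rotation as R
from bench import status, optics, order
def save(n,im): cv2.imwrite(f'pics/{n}.png', im[:,:,::-1])
def pts(d):
    z=d['range_z'];v,u=np.mgrid[:z.shape[0],:z.shape[1]];K=d['K']
    c=np.stack([(u-K[0,2])/K[0,0]*z,(v-K[1,2])/K[1,1]*z,z],-1)
    p=(c-d['t'])@d['R'];p[z<=0]=np.nan;return p
def ray(d,u,v,zp):
    K=d['K'];c=np.linalg.inv(K)@np.array([u,v,1.]);Rm=np.array(d['R']);o=-Rm.T@d['t'];w=Rm.T@c
    return o+w*(zp-o[2])/w[2]
def proj(d,X):
    c=np.array(d['R'])@X+d['t'];p=d['K']@c;return p[:2]/p[2]
E
python3 - <<'E'
from h import *
s=status.get_state();print(s)
for n in ['scene','top','wrist']:
    d=optics.get_image(n);save(n+'0',d['frame']);np.savez(f'pics/{n}0.npz',**d);print(n,d['K'],d['R'],d['t'])
E
```

```text
pics
{'time': 0.0, 'joint_positions': array([-1.09989479,  0.32182357, -0.07005814,  1.45170113,  0.02262243,
        1.37080728, -0.05692735]), 'qd': array([-4.61862973e-04,  2.03297161e-03, -7.35777518e-04,  2.20328256e-05,
       -1.68757095e-03, -5.28639994e-04,  6.91158521e-05]), 'joint_torque': array([-3.95279176e-05, -4.91298866e+01, -4.04076995e-01, -3.12520480e+01,
       -6.39447151e-02,  4.37510514e-02,  1.70465250e-04]), 'position': array([0.28652407, 0.58282362, 0.22944783]), 'tool_rot': array([-7.11274353e-01, -3.05969161e+00,  3.02756967e-03]), 'ft_force': array([-0.34591925,  0.21152805,  0.0912035 ]), 'torque': array([0.01846869, 0.03163491, 0.01797185]), 'grip_width': 0.997078775754521}
scene [[437.55434436   0.         257.49701774]
 [  0.         437.55434436 189.95239259]
 [  0.           0.           1.        ]] [[ 0.23507841  0.97179286  0.01888881]
 [ 0.7337308  -0.16467822 -0.65918146]
 [-0.63747726  0.16881863 -0.75174665]] [-0.1076379  -0.2412122   1.60665013]
top [[350.03095771   0.         254.8620788 ]
 [  0.         350.03095771 187.55877469]
 [  0.           0.           1.        ]] [[-0.00345306 -0.99996903  0.00707159]
 [-0.97415754  0.00176667 -0.22586273]
 [ 0.22584324 -0.00766876 -0.97413347]] [0.01726219 0.41057936 1.35224117]
wrist [[267.78603955   0.         257.54002921]
 [  0.         267.78603955 190.24161685]
 [  0.           0.           1.        ]] [[ 0.44127425  0.8973706  -0.00174353]
 [ 0.86307722 -0.42387717  0.27463767]
 [ 0.24571272 -0.12269533 -0.96154621]] [-0.64924132 -0.03284304  0.39131501]
```

View pics/scene0.png

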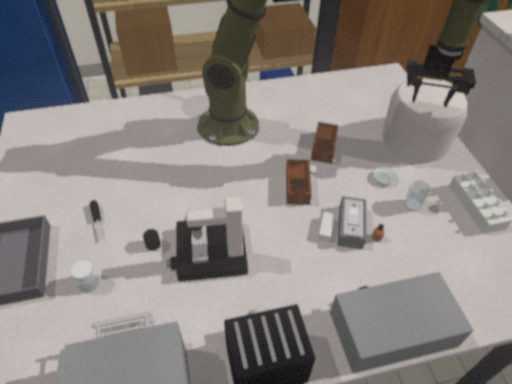

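View pics/top0.png

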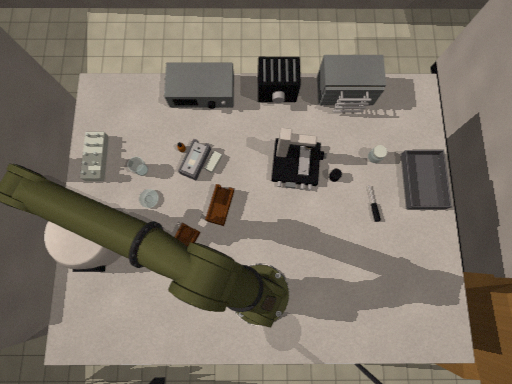

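View pics/wrist0.png

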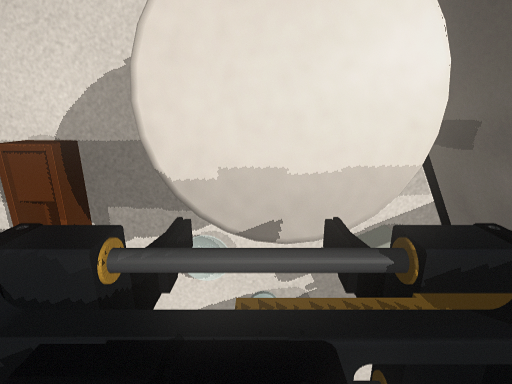

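Candidates for the dock: the grey block with the silver plate at top (195,158) / scene (352,222); the brown look-alikes at top (219,204) and (187,237) / scene (298,182) and (324,142). By its colour and the plate in it, I choose the grey one. Next comes a close crop to check it.

Run:
```python
import numpy as np,cv2
for n,(u,v,w,h) in {'top':(165,125,70,70),'scene':(310,180,90,80)}.items():
    d=np.load(f'pics/{n}0.npz');c=d['frame'][v:v+h,u:u+w]
    cv2.imwrite(f'pics/crop_{n}.png',cv2.resize(c,None,fx=7,fy=7,interpolation=cv2.INTER_CUBIC)[:,:,::-1])
d=np.load('pics/top0.npz');c=d['frame'][120:200,255:355]
cv2.imwrite('pics/crop_stage.png',cv2.resize(c,None,fx=7,fy=7,interpolation=cv2.INTER_CUBIC)[:,:,::-1])
```

```text
(no output)
```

View pics/crop_top.png

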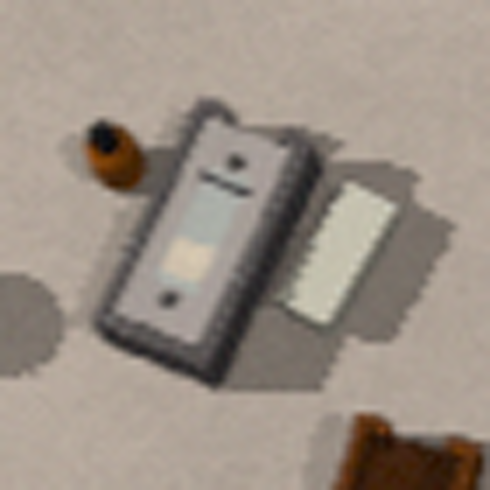

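View pics/crop_scene.png

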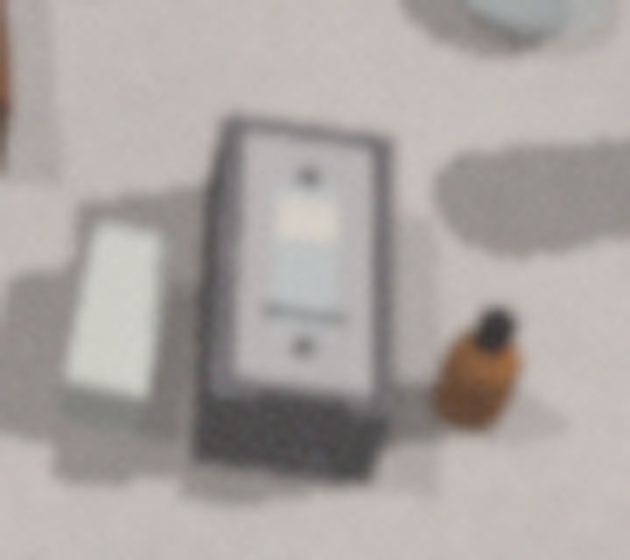

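View pics/crop_stage.png

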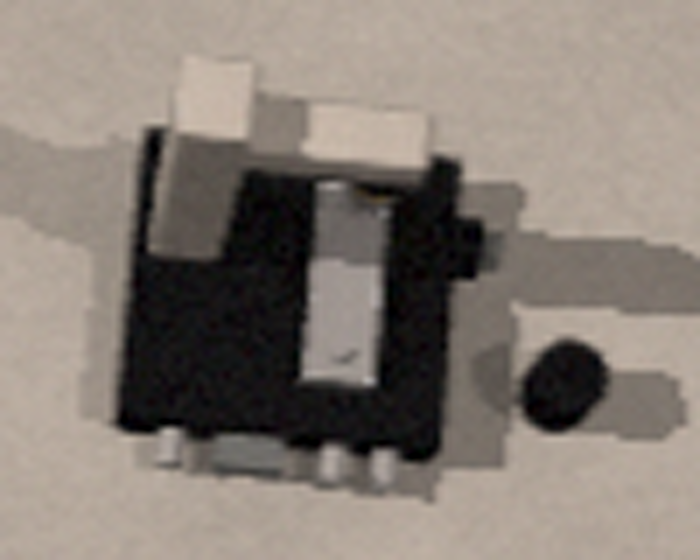

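The crop confirms it: grey dock with the silver plate, notch gap at the far end (top crop (250,125)), oil bottle at its left, slide box at its right. The stage is at top (297,162), its white plugs (-x face) toward the robot, column to the left, objective above the far half. Next I measure both roughly.

Run:
```python
from h import *
for n in ['top','scene']:
    d=dict(np.load(f'pics/{n}0.npz'));p=pts(d)
    x,y,z=p[...,0],p[...,1],p[...,2]
    # dock top
    u0=(195,158) if n=='top' else (352,222)
    c=p[u0[1],u0[0]];print(n,'dock seed',c)
    m=(np.hypot(x-c[0],y-c[1])<.12)&(z>.04)&(z<.058)
    nl,lab=cv2.connectedComponents(m.astype(np.uint8));k=lab==lab[u0[1],u0[0]]
    q=p[k];print(k.sum(),q[:,2].mean())
    r=cv2.minAreaRect((q[:,:2]*1000).astype(np.float32));print('dock rect',r)
    u0=(303,165) if n=='top' else (200,255)
    c=p[u0[1],u0[0]];print(n,'stage seed',c)
    for lo,hi in [(.03,.047),(.048,.062),(.165,.25)]:
        m=(np.hypot(x-c[0],y-c[1])<.2)&(z>lo)&(z<hi)
        q=p[m];
        if len(q)>5:print(lo,len(q),np.median(q[:,2]),cv2.minAreaRect((q[:,:2]*1000).astype(np.float32)))
d=dict(np.load('pics/wrist0.npz'));s=status.get_state()
T=R.from_rotvec(s['tool_rot']).as_matrix();print(T)
o=-d['R'].T@d['t'];print('cam in tool',T.T@(o-s['position']));print('cam axes in tool',T.T@d['R'].T)
```

```text
top dock seed [0.53486511 0.25963891 0.04614811]
638 0.04904087907171313
dock rect ((535.7752685546875, 265.72314453125), (77.49401092529297, 150.2124481201172), 68.42544555664062)
top stage seed [ 0.50135779 -0.17818846  0.05680934]
0.03 1399 0.039738490499081174 ((511.0964660644531, -191.99290466308594), (273.2835998535156, 201.09307861328125), 83.98189544677734)
0.048 343 0.05535463279268297 ((505.6797790527344, -195.92503356933594), (271.08831787109375, 108.80284881591797), 55.94607162475586)
0.165 496 0.21251644039323006 ((558.3126220703125, -137.70147705078125), (134.3802947998047, 46.30012893676758), 83.85697174072266)
scene dock seed [0.55488855 0.25566565 0.04783083]
1059 0.05025507936231031
dock rect ((537.668212890625, 265.75421142578125), (74.77865600585938, 155.62232971191406), 66.77970123291016)
scene stage seed [ 0.57239604 -0.18689435  0.0541406 ]
0.03 2511 0.040086903978546834 ((519.85205078125, -196.1913299560547), (279.0833435058594, 192.4202423095703), 83.3023910522461)
0.048 569 0.054952460712204575 ((527.2374877929688, -203.08763122558594), (273.72601318359375, 113.4720687866211), 79.08206939697266)
0.165 1245 0.21130258419625914 ((562.8382568359375, -139.22833251953125), (134.45309448242188, 47.44514465332031), 85.14236450195312)
[[-8.97493791e-01  4.41026754e-01 -5.45021479e-04]
 [ 4.41027079e-01  8.97492803e-01 -1.33565569e-03]
 [-9.99070393e-05 -1.43911192e-03 -9.99998959e-01]]
cam in tool [ 7.57720699e-02  1.12671662e-04 -1.54416851e-01]
cam axes in tool [[-2.75991273e-04 -9.61575200e-01 -2.74541543e-01]
 [ 9.99999916e-01 -1.81802251e-04 -3.68522421e-04]
 [ 3.04449750e-04 -2.74541622e-01  9.61575169e-01]]
```

Call:
{"op": "step_arm", "data": {"rows": [[[0, 0, -0.3], [-32, -14.5, 0], 87], [[0, 0, -0.3], [-32, -14.5, 0], 87], [[0, 0, -0.3], [-32, -14.5, 0], 87], [[0, 0, -0.3], [-32, -14.5, 0], 87], [[0, 0, -0.3], [-32, -14.5, 0], 87], [[0, 0, -0.3], [-32, -14.5, 0], 87], [[0, 0, -0.3], [-32, -14.5, 0], 87], [[0, 0, -0.3], [-32, -14.5, 0], 87], [[0, 0, -0.3], [-32, -14.5, 0], 87], [[0, 0, -0.3], [-32, -14.5, 0], 87], [[0, 0, -0.3], [-32, -14.5, 0], 87], [[0, 0, 0], [-32, -14.5, 0], 87]]}}

```text
time: 1.15
position: [0.566, 0.2629, 0.2227]
tool_rot: [-0.581, -3.077, 0.005]
ft_force: [0.4, 0.3, -0.0]
grip_width: 0.997
```

```bash
cat > look.py <<'E'
import sys
from h import *
n,cam=sys.argv[1:3]
d=optics.get_image(cam);np.savez(f'pics/{n}.npz',**d);save(n,d['frame'])
s=status.get_state();T=R.from_rotvec(s['tool_rot']).as_matrix()
print(s['time'],s['position'],'toolx ang',np.degrees(np.arctan2(T[1,0],T[0,0])),'z',T[:,2],s['ft_force'],s['grip_width'])
E
python3 look.py w1 wrist; python3 look.py t1 top
```

```text
1.2 [0.57212348 0.25353842 0.22240928] toolx ang 157.98689188317852 z [-0.00662154 -0.00726748 -0.99995167] [ 4.69871719 -6.20875108  1.06022472] 0.9964126389810259
1.25 [0.57002535 0.25594592 0.22239962] toolx ang 157.93400292468806 z [-0.00841431 -0.00599606 -0.99994662] [ 0.48240076 -1.04270072 -0.05348669] 0.9981039281990983
```

View pics/w1.png

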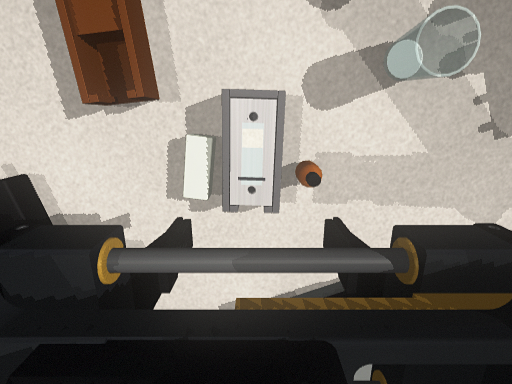

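View pics/t1.png

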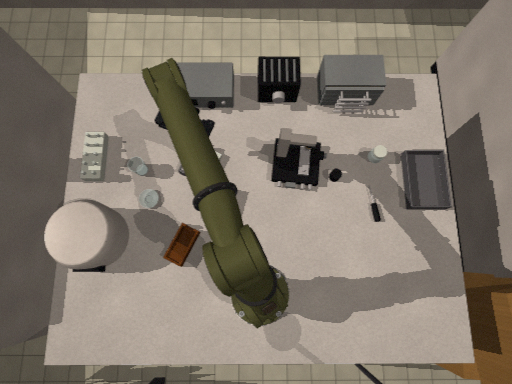

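Wrist view: dock upright in the picture at (253,150), holes at (253,117) and (252,190), notch gap at (257,210) on the far end, bottle at (310,174), box at (197,167). Next I measure the plate's holes and outline with the arm settled.

```bash
python3 look.py w2 wrist
cat > dock.py <<'E'
from h import *
d=dict(np.load('pics/w2.npz'));f=d['frame'];g=cv2.cvtColor(f,cv2.COLOR_RGB2GRAY)
p=pts(d)
x,y,z=p[...,0],p[...,1],p[...,2]
m=((z>.044)&(z<.056)).astype(np.uint8)
nl,lab,st,ce=cv2.connectedComponentsWithStats(m)
k=lab[150,232] or lab[150,245];mm=lab==k;q=p[mm];print(st[k],np.median(q[:,2]))
r=cv2.minAreaRect(np.argwhere(mm)[:,::-1].astype(np.float32));b=cv2.boxPoints(r)
B=np.array([ray(d,*c,.05)[:2] for c in b]);print('dock corners',B,B.mean(0))
e=[B[(i+1)%4]-B[i] for i in range(4)];print([ (np.linalg.norm(v),np.degrees(np.arctan2(v[1],v[0]))) for v in e])
# holes
for s in [(253,117),(252,190)]:
    u,v=s;w=g[v-7:v+8,u-7:u+8].astype(float);W=np.clip(110-w,0,None);
    vv,uu=np.mgrid[v-7:v+8,u-7:u+8];c=((uu*W).sum()/W.sum(),(vv*W).sum()/W.sum());print('hole',c,ray(d,*c,.05))
c=f[80:220,180:330];cv2.imwrite('pics/w2c.png',cv2.resize(c,None,fx=5,fy=5)[:,:,::-1])
E
python3 dock.py
```

```text
1.3 [0.56751311 0.25994812 0.22232617] toolx ang 158.1725142586273 z [-0.01060648 -0.00328406 -0.99993836] [ 0.06006433  0.24383581 -0.49987345] 1.0015286906796823
[ 225   83   65  125 7179] 0.050560379088449764
dock corners [[0.45308357 0.26175977]
 [0.48061604 0.32944832]
 [0.62088473 0.27764567]
 [0.59003341 0.20091526]] [0.53615444 0.26744226]
[(np.float64(0.07307377683892409), np.float64(67.86585711035836)), (np.float64(0.1495286607356426), np.float64(-20.269699099906244)), (np.float64(0.08270042521112295), np.float64(-111.90378750136536)), (np.float64(0.14985764321046857), np.float64(156.04522688700126))]
hole (np.float64(256.3572496263079), np.float64(111.39162929745889)) [0.49539096 0.28323353 0.05      ]
hole (np.float64(255.56361607142858), np.float64(184.43526785714286)) [0.57692024 0.24896792 0.05      ]
```

View pics/w2c.png

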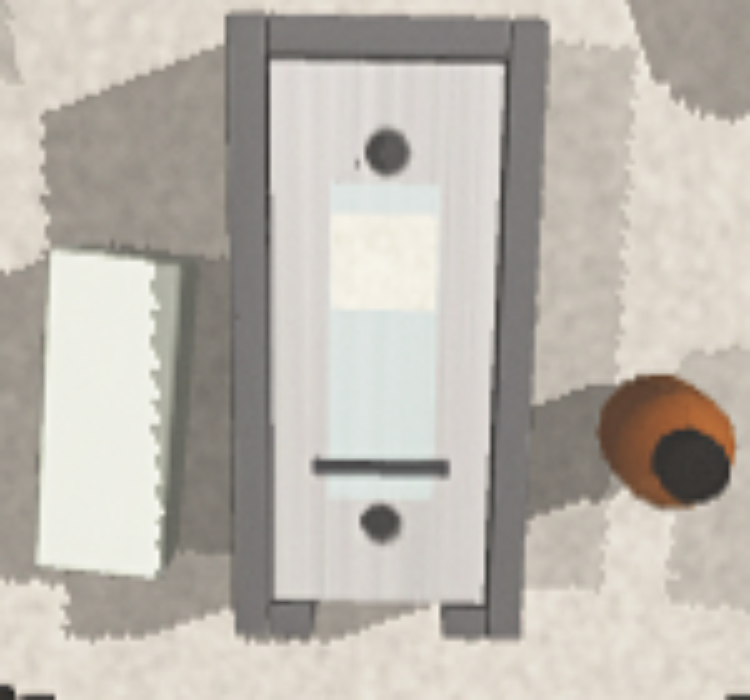

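Call:
{"op": "step_arm", "data": {"rows": [[[0, 0, 0], [0, 0, 0], 87], [[0, 0, 0], [0, 0, 0], 87], [[0, 0, 0], [0, 0, 0], 87], [[0, 0, 0], [0, 0, 0], 87]]}}

```text
time: 1.63
position: [0.5645, 0.2641, 0.2213]
tool_rot: [-0.584, -3.073, 0.007]
ft_force: [-0.6, 0.1, 0.0]
grip_width: 0.999
```

```bash
python3 look.py w3 wrist
python3 - <<'E'
from h import *
for n in ['w2','w3']:
    d=dict(np.load(f'pics/{n}.npz'));g=cv2.cvtColor(d['frame'],cv2.COLOR_RGB2GRAY)
    m=(cv2.GaussianBlur(g,(3,3),0)<120).astype(np.uint8)
    nl,lab,st,ce=cv2.connectedComponentsWithStats(m[95:205,230:290])
    P=[]
    for i in range(1,nl):
        if 25<st[i,4]<130 and max(st[i,2:4])<13:
            c=ce[i]+[230,95];X=ray(d,*c,.05);P.append(X);print(n,c,st[i],X)
    P.sort(key=lambda a:a[0])
    if len(P)==2:
        v=P[1]-P[0];print(np.linalg.norm(v),np.degrees(np.arctan2(v[1],v[0])),(P[0]+P[1])/2)
E
python3 look.py t2 scene
```

```text
1.6833 [0.56425701 0.26454534 0.22134856] toolx ang 158.5165028118114 z [-0.01392698 -0.00139892 -0.99990204] [-0.13890457  0.07760194  0.18633023] 1.0043568723876493
w2 [256.89583333 109.83333333] [23 11  8  8 48] [0.4940064  0.28447818 0.05      ]
w2 [255.80555556 184.05555556] [23 86  7  7 36] [0.57657662 0.24943774 0.05      ]
0.08969768028036113 -22.994981103217032 [0.53529151 0.26695796 0.05      ]
w3 [252.55319149 118.23404255] [19 20  8  8 47] [0.49420408 0.28441501 0.05      ]
w3 [251.13888889 191.38888889] [18 94  7  6 36] [0.57662129 0.2495058  0.05      ]
0.08950559118482894 -22.95591230771993 [0.53541269 0.2669604  0.05      ]
1.7333 [0.56447356 0.26424872 0.22136064] toolx ang 158.49342581298686 z [-0.01371847 -0.00159034 -0.99990463] [0.98325479 0.49037901 0.23308453] 0.9987170316740367
```

```bash
cat > go.py <<'E'
# go.py x y z(mm) toolx_angle tilt(deg about tool y; positive tilts tool z..)
import sys
from h import *
def target(ang,lean):
    # vertical tool with x-axis at ang (world deg); lean>0: tool body leans away from tool +x (towards notch / ahead)
    a=np.radians(ang);X=np.array([np.cos(a),np.sin(a),0]);Z=np.array([0,0,-1.]);Y=np.cross(Z,X)
    T=np.stack([X,Y,Z],1)
    return T@R.from_euler('y',lean,degrees=True).as_matrix()
if __name__=='__main__':
    x,y,z,ang,lean=map(float,sys.argv[1:6])
    s=status.get_state();T=R.from_rotvec(s['tool_rot']).as_matrix();G=target(ang,lean)
    dl=T.T@(np.array([x,y,z])/1000-s['position'])*1000
    rv=np.degrees(R.from_matrix(T.T@G).as_rotvec())
    print('shift',dl.round(1),'turn',rv.round(2),'zaxis',G[:,2].round(2),'now',(s['position']*1000).round(1),'F',s['ft_force'].round(2),'w',round(s['grip_width'],3),'t',s['time'],'q',s['joint_positions'].round(2))
E
python3 go.py 584.2 246.3 68 157.03 0
```

```text
shift [-26.8  -8.5 153.1] turn [-0.38 -0.69  1.47] zaxis [ 0.  0. -1.] now [564.5 264.2 221.4] F [0.98 0.49 0.23] w 0.999 t 1.7333 q [-0.61  0.28  0.16  1.53 -0.05  1.35  0.75]
```

Call:
{"op": "step_arm", "data": {"rows": [[[-0.1, -0.2, 0.4], [-7, -2, 10], 0], [[-0.1, -0.2, 0.4], [-7, -2, 22], 0], [[-0.1, -0.2, 0.4], [-7, -2, 25], 0], [[-0.1, -0.1, 0.3], [-6, -2, 25], 0], [[0, 0, 0], [0, 0, 25], 0], [[0, 0, 0], [0, 0, 20], 0], [[0, 0, 0], [0, 0, 10], 0], [[0, 0, 0], [0, 0, 4], 0], [[0, 0, 0], [0, 0, 0], 0], [[0, 0, 0], [0, 0, 0], 0]]}}

```text
time: 2.57
position: [0.5886, 0.2471, 0.0727]
tool_rot: [0.623, 3.073, 0.004]
ft_force: [0.4, 0.6, 1.4]
grip_width: 0.327
```

```bash
python3 look.py w4 wrist;python3 go.py 584.2 246.3 68 157.03 0
```

```text
2.6167 [0.58877103 0.24724848 0.07300382] toolx ang 157.10202334078352 z [ 0.00710673  0.00184086 -0.99997305] [-0.01789911 -0.23215459  0.50658048] 0.2839436742347167
shift [ 3.9 -2.7  5. ] turn [0.26 0.33 0.07] zaxis [ 0.  0. -1.] now [588.8 247.2  73. ] F [-0.02 -0.23  0.51] w 0.284 t 2.6167 q [-0.57  0.41  0.17  1.67 -0.07  1.06  0.79]
```

View pics/w4.png

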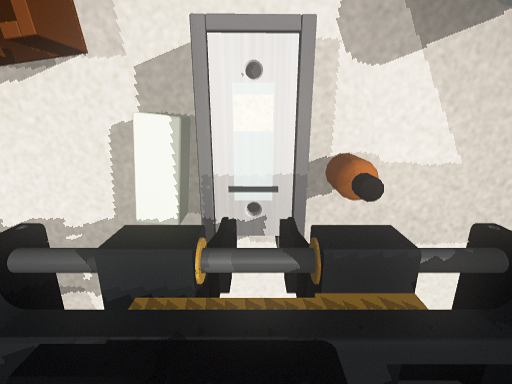

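The closing fingers sit over the plate's notch end, centred on it; holes at (254,69) and (253,208). I correct the few millimetres and close fully.

Call:
{"op": "step_arm", "data": {"rows": [[[0.15, 0.2, 0], [2, -1.5, 1.5], 0], [[0.1, 0.1, 0], [2, -1.2, 1], 0], [[0, 0, 0], [0, 0, 0.5], 0], [[0, 0, 0], [0, 0, 0.5], 0], [[0, 0, 0], [0, 0, 0.5], 0], [[0, 0, 0], [0, 0, 0], 0]]}}

```text
time: 3.12
position: [0.5866, 0.2482, 0.0743]
tool_rot: [0.621, 3.072, 0.009]
ft_force: [0.3, 0.8, 0.1]
grip_width: 0.001
```

```bash
python3 go.py 584.2 246.3 58 157.03 0
python3 - <<'E'
from h import *
d=dict(np.load('pics/w4.npz'));g=cv2.cvtColor(d['frame'],cv2.COLOR_RGB2GRAY)
P=[]
for u,v in [(254,69),(253,208)]:
    w=g[v-9:v+10,u-10:u+11].astype(float);W=np.clip(120-w,0,None) if v<100 else np.clip(105-w,0,None);vv,uu=np.mgrid[v-9:v+10,u-10:u+11]
    c=((uu*W).sum()/W.sum(),(vv*W).sum()/W.sum());P.append(ray(d,*c,.05));print(c,P[-1])
v=P[1]-P[0];print(np.linalg.norm(v),np.degrees(np.arctan2(v[1],v[0])),(P[0]+P[1])/2)
E
```

```text
shift [ 1.6 -2.8 16.3] turn [0.41 0.34 0.12] zaxis [ 0.  0. -1.] now [586.6 248.2  74.3] F [0.29 0.76 0.12] w 0.001 t 3.1167 q [-0.58  0.4   0.17  1.67 -0.07  1.06  0.79]
(np.float64(251.641846361186), np.float64(69.67014824797843)) [0.49386085 0.28353462 0.05      ]
(np.float64(253.19373095341751), np.float64(207.08837614279494)) [0.57572037 0.24951778 0.05      ]
0.08864607210388592 -22.565400807251617 [0.53479061 0.2665262  0.05      ]
```

Call:
{"op": "step_arm", "data": {"rows": [[[0.2, 0.2, 0], [1.5, -3, 6], 0], [[0.2, 0.2, 0], [0.5, -1.5, 7], 0], [[0, 0, 0], [0, 0, 6], 0], [[0, 0, 0], [0, 0, 5], 0], [[0, 0, 0], [0, 0, 5], 0]]}}

```text
time: 3.53
position: [0.5835, 0.2448, 0.0437]
tool_rot: [-0.623, -3.079, -0.002]
ft_force: [-0.7, 0.9, -0.2]
grip_width: 0.007
```

```bash
python3 go.py 584.2 246.3 33 157.03 0
```

```text
shift [-0.   1.7 10.7] turn [ 0.06 -0.02  0.11] zaxis [ 0.  0. -1.] now [583.5 244.8  43.7] F [-0.72  0.9  -0.21] w 0.007 t 3.5333 q [-0.57  0.43  0.16  1.7  -0.08  1.02  0.79]
```

Call:
{"op": "step_arm", "data": {"rows": [[[0, 0, 0], [0, 1, 5], 0], [[0, 0, 0], [0, 0.5, 5], 0], [[0, 0, 0], [0, 0, 3], 0], [[0, 0, 0], [0, 0, 1], 0]]}}

```text
time: 3.87
position: [0.5852, 0.2458, 0.029]
tool_rot: [0.623, 3.078, 0.001]
ft_force: [-0.8, -0.9, 7.2]
grip_width: 0.006
```

```bash
python3 go.py 584.2 246.3 30 157.03 0;python3 look.py w5 wrist;python3 look.py s5 scene
```

```text
shift [ 1.1  0.  -1. ] turn [0.05 0.05 0.09] zaxis [ 0.  0. -1.] now [585.2 245.8  29. ] F [-0.84 -0.9   7.21] w 0.006 t 3.8667 q [-0.57  0.45  0.16  1.7  -0.08  0.99  0.79]
3.9167 [0.58529577 0.24578759 0.02895354] toolx ang 157.1123578428726 z [ 1.20792715e-03  5.45959149e-04 -9.99999121e-01] [-0.04533675 -0.10225305  6.3159235 ] 0.007091101972513885
3.9667 [0.5852988  0.24581527 0.0290142 ] toolx ang 157.11410254564774 z [ 1.33672458e-03  6.09164250e-04 -9.99998921e-01] [ 0.26226334 -1.20900973  5.41512054] 0.005047657441097096
```

View pics/w5.png

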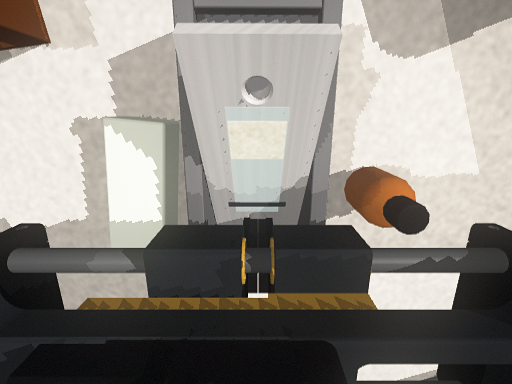

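The plate has tipped: its raised end now at rows 25-30, the force rose to 7 N as it bottomed. I retreat upward.

Call:
{"op": "step_arm", "data": {"rows": [[[0, 0, 0], [0, 0, -4], 0], [[0, 0, 0], [0, 0, -8], 0], [[0, 0, 0], [0, 0, -14], 10], [[0, 0, 0], [0, 0, -25], 40], [[0, 0, 0], [5, 0, -30], 87], [[0, 0, 0], [10, 0, -30], 87], [[0, 0, 0], [15, 0, -30], 87], [[0, 0, 0], [15, 0, -20], 87], [[0, 0, 0], [0, 0, 0], 87], [[0, 0, 0], [0, 0, 0], 87]]}}

```text
time: 4.8
position: [0.5414, 0.2634, 0.1983]
tool_rot: [-0.625, -3.078, 0.001]
ft_force: [-0.4, -0.4, -0.7]
grip_width: 0.524
```

```bash
python3 look.py w6 wrist;python3 look.py s6 scene
python3 - <<'E'
from h import *
d=dict(np.load('pics/w6.npz'));p=pts(d)
C=np.array([.5354,.2670]);a=np.radians(-22.97);ex=np.array([np.cos(a),np.sin(a)]);ey=np.array([-ex[1],ex[0]])
q=p.reshape(-1,3);L=np.c_[(q[:,:2]-C)@ex,(q[:,:2]-C)@ey,q[:,2]]*1000
for y0 in (-18,18):
  for x0 in range(-75,70,6):
    m=(abs(L[:,0]-x0)<2)&(abs(L[:,1]-y0)<3)&(L[:,2]<140)
    if m.sum():print(y0,x0,m.sum(),np.median(L[m,2]).round(1),end=' | ')
  print()
m=(abs(L[:,1])<40)&(L[:,2]>56)&(L[:,2]<140)&(abs(L[:,0])<75)
q=L[m];print('proud',q.min(0),q.max(0))
A=np.c_[q[:,0],q[:,1],np.ones(len(q))];c=np.linalg.lstsq(A,q[:,2],rcond=None)[0];print('plane',c,np.degrees(np.arctan(c[0])))
E
```

```text
4.85 [0.54146603 0.26386279 0.19846715] toolx ang 157.05369990295773 z [-9.96957314e-04  4.98483228e-04 -9.99999379e-01] [ 0.24644772  0.8128909  -0.11902935] 0.5727825111603615
4.9 [0.54137226 0.26321652 0.19719774] toolx ang 157.01153483837285 z [-2.49000992e-03 -7.63380296e-04 -9.99996609e-01] [-0.46147327  0.52812068 -0.74895032] 0.6179245399899616
-18 -75 11 48.6 | -18 -69 21 50.5 | -18 -63 20 42.6 | -18 -57 17 42.4 | -18 -51 36 42.8 | -18 -45 26 87.2 | -18 -39 17 82.7 | -18 -33 24 78.1 | -18 -27 21 74.2 | -18 -21 22 69.6 | -18 -15 21 65.7 | -18 -9 15 60.4 | -18 -3 15 56.2 | -18 3 14 51.8 | -18 9 12 47.5 | -18 15 12 42.7 | -18 21 9 38.5 | -18 27 14 34.6 | -18 33 10 30.2 | -18 39 12 25.3 | -18 45 8 20.6 | -18 51 8 17.0 | -18 57 9 12.7 | -18 63 12 3.8 | -18 69 31 33.7 | 
18 -75 9 50.2 | 18 -69 20 50.5 | 18 -63 24 42.4 | 18 -57 16 42.4 | 18 -51 32 43.4 | 18 -45 24 86.9 | 18 -39 18 82.7 | 18 -33 22 78.3 | 18 -27 24 74.3 | 18 -21 19 69.8 | 18 -15 17 65.5 | 18 -9 17 60.5 | 18 -3 15 56.3 | 18 3 15 51.2 | 18 9 15 47.5 | 18 15 11 42.9 | 18 21 10 38.3 | 18 27 14 34.0 | 18 33 8 29.8 | 18 39 13 25.5 | 18 45 9 21.6 | 18 51 9 16.5 | 18 57 8 12.3 | 18 63 14 4.4 | 18 69 42 34.7 | 
proud [-50.78473742 -27.32662274  56.03443661] [-1.08440472 26.6592369  89.8315049 ]
plane [-6.49732575e-01  1.23380767e-03  5.59546947e+01] -33.01309485350183
```

View pics/w6.png

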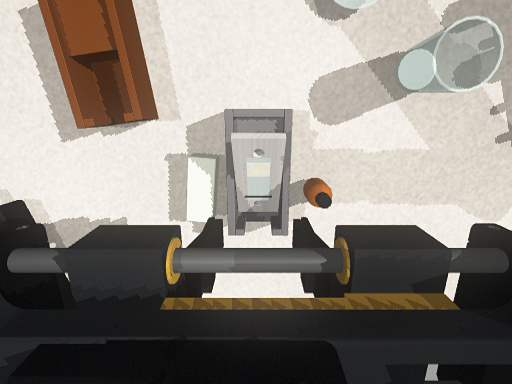

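The plate leans by itself at about 36 degrees, with its raised end at dock x -49, z 90 mm (rows 133-140 in the picture), nothing else moved. I tilt the tool 36 degrees with the fingers open and go to a pre-grasp.

Call:
{"op": "step_arm", "data": {"rows": [[[0, 3, 0], [0, 0, 0], 87], [[0, 6, 0], [0, 0, 0], 87], [[0, 6, 0], [0, 0, 0], 87], [[0, 6, 0], [0, 0, 0], 87], [[0, 6, 0], [0, 0, 0], 87], [[0, 6, 0], [0, 0, 0], 87], [[0, 3, 0], [0, 0, 0], 87], [[0, 0, 0], [0, 0, 0], 87], [[0, 0, 0], [0, 0, 0], 87]]}}

```text
time: 5.65
position: [0.5391, 0.2589, 0.1816]
tool_rot: [-0.502, -2.423, -0.155]
ft_force: [0.8, 0.6, -0.2]
grip_width: 0.999
```

```bash
python3 go.py 529.3 269.6 123.3 157.03 36
```

```text
shift [-26.    6.9  53.7] turn [-0.63 -2.61 -0.62] zaxis [-0.54  0.23 -0.81] now [539.1 258.9 181.6] F [ 0.82  0.57 -0.21] w 0.999 t 5.65 q [-0.36  0.64  0.15  1.25 -0.46  1.82  0.97]
```

Call:
{"op": "step_arm", "data": {"rows": [[[-0.2, -0.8, -0.2], [-7, 2, 12], 87], [[-0.2, -0.8, -0.2], [-7, 2, 14], 87], [[-0.2, -0.8, -0.2], [-7, 2, 14], 87], [[0, 0, 0], [-4, 1, 10], 87], [[0, 0, 0], [0, 0, 2], 87], [[0, 0, 0], [0, 0, 0], 87]]}}

```text
time: 6.15
position: [0.5286, 0.2698, 0.1207]
tool_rot: [-0.502, -2.474, -0.158]
ft_force: [0.2, -0.6, -0.3]
grip_width: 1.001
```

```bash
python3 go.py 529.3 269.6 123.3 157.03 36; python3 look.py w7 wrist
```

```text
shift [ 0.9  0.1 -2.5] turn [-0.18  0.22 -0.01] zaxis [-0.54  0.23 -0.81] now [528.6 269.8 120.7] F [ 0.16 -0.58 -0.26] w 1.001 t 6.15 q [-0.39  0.64  0.14  1.36 -0.45  1.67  1.  ]
6.2 [0.52873579 0.2699459  0.12093671] toolx ang 157.04081396629317 z [-0.53945214  0.22545083 -0.81127265] [ 0.72707279 -0.24478711  0.02456478] 0.998152515788835
```

View pics/w7.png

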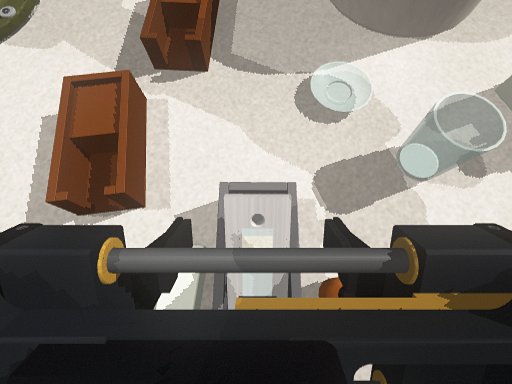

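The raised plate lies square in the picture (end edge at row 193, columns 222-294), centred between the jaws. I compute its surface in the tool frame for the final approach.

Run:
```python
from h import *
d=dict(np.load('pics/w7.npz'));p=pts(d);s=status.get_state();T=R.from_rotvec(s['tool_rot']).as_matrix()
q=(p-s['position'])@T*1000
for v in range(184,236,4): print(v,[q[v,u].round(1).tolist() for u in (232,258,284)])
v=212
m=abs(q[v,:,2]-q[v,235,2])<4;u=np.where(m)[0];u=u[(u>205)&(u<310)];print(u.min(),u.max(),q[v,u.min()],q[v,u.max()])
```

```text
184 [[11.0, -24.5, 95.0], [10.9, 0.5, 95.4], [11.1, 25.4, 94.5]]
188 [[7.7, -24.4, 92.7], [7.6, 0.5, 93.1], [7.8, 25.3, 92.1]]
192 [[2.7, -24.8, 96.0], [2.5, 0.5, 96.8], [3.0, 25.7, 95.1]]
196 [[12.3, -20.5, 51.9], [12.3, 0.4, 51.9], [12.2, 21.3, 52.1]]
200 [[9.7, -20.3, 49.4], [9.5, 0.4, 50.0], [9.8, 21.1, 49.1]]
204 [[6.3, -20.4, 49.5], [6.4, 0.4, 49.2], [6.4, 21.2, 49.1]]
208 [[3.0, -20.5, 49.3], [2.9, 0.4, 49.6], [2.9, 21.4, 49.6]]
212 [[-0.5, -20.6, 49.5], [-0.6, 0.4, 49.6], [-0.9, 21.5, 50.5]]
216 [[-4.2, -20.8, 50.1], [-17.6, 0.5, 84.2], [-4.0, 21.5, 49.6]]
220 [[-7.9, -20.9, 50.7], [-21.1, 0.5, 82.8], [-7.3, 21.6, 48.9]]
224 [[-11.3, -21.0, 50.3], [-13.1, 0.4, 54.4], [-10.7, 21.6, 48.7]]
228 [[-14.7, -21.0, 49.8], [-14.7, 0.4, 49.9], [-14.5, 21.8, 49.4]]
232 [[-18.1, -21.1, 49.5], [-18.0, 0.4, 49.3], [-18.3, 21.9, 49.9]]
224 290 [ -0.70961591 -27.16197008  50.01794177] [-0.7475311  26.36244118 50.04930484]
```

Call:
{"op": "step_arm", "data": {"rows": [[[0, 0, 0], [-1, 0, 8], 87], [[0, 0, 0], [-1, 0, 12], 87], [[0, 0, 0], [0, 0, 12], 87], [[0, 0, 0], [0, 0, 10], 87], [[0, 0, 0], [0, 0, 7], 87], [[0, 0, 0], [0, 0, 3], 87], [[0, 0, 0], [0, 0, 0], 87]]}}

```text
time: 6.78
position: [0.5002, 0.2825, 0.0751]
tool_rot: [-0.501, -2.477, -0.16]
ft_force: [-0.5, 0.7, 0.3]
grip_width: 0.999
```

```bash
python3 go.py 496.6 283.4 74.9 157.03 36; python3 look.py w8 wrist
python3 - <<'E'
from h import *
d=dict(np.load('pics/w8.npz'));p=pts(d);s=status.get_state();T=R.from_rotvec(s['tool_rot']).as_matrix()
q=(p-s['position'])@T*1000
for v in range(190,236,3): print(v,[q[v,u].round(1).tolist() for u in (232,258,284)])
E
```

```text
shift [ 2.9 -0.5  2.3] turn [-0.09  0.38  0.09] zaxis [-0.54  0.23 -0.81] now [500.2 282.5  75.1] F [-0.52  0.68  0.28] w 0.999 t 6.7833 q [-0.41  0.64  0.13  1.46 -0.45  1.56  1.01]
6.8333 [0.50040371 0.28244422 0.07527414] toolx ang 157.14736633364973 z [-0.5367046   0.22587778 -0.81297442] [ 0.19385507 -0.40233453  0.10662021] 0.9985923581134379
190 [[5.0, -24.6, 95.6], [nan, nan, nan], [5.3, 25.7, 94.6]]
193 [[2.7, -24.4, 93.2], [2.9, 0.6, 92.3], [2.3, 25.7, 94.4]]
196 [[0.3, -24.3, 91.1], [-0.0, 0.6, 92.1], [-0.2, 25.6, 92.6]]
199 [[13.8, -19.2, 39.8], [13.4, 0.5, 40.8], [13.2, 20.4, 41.5]]
202 [[11.8, -19.2, 38.5], [11.6, 0.5, 39.2], [11.6, 20.2, 39.1]]
205 [[9.6, -19.2, 37.9], [9.8, 0.5, 37.3], [9.7, 20.1, 37.5]]
208 [[7.3, -19.2, 37.6], [7.6, 0.5, 36.7], [7.8, 20.1, 36.3]]
211 [[2.7, -19.9, 43.6], [3.2, 0.5, 42.1], [3.3, 20.7, 41.7]]
214 [[1.0, -19.7, 41.5], [0.9, 0.5, 41.5], [1.2, 20.7, 40.7]]
217 [[14.1, -15.8, 2.0], [-0.5, 0.5, 38.8], [-1.0, 20.7, 40.2]]
220 [[14.0, -15.3, -2.7], [13.5, 0.4, -1.5], [14.0, 16.2, -2.5]]
223 [[13.7, -15.0, -6.6], [12.9, 0.4, -4.6], [13.7, 15.8, -6.6]]
226 [[11.5, -15.1, -5.8], [11.8, 0.4, -6.6], [11.4, 16.0, -5.6]]
229 [[9.5, -15.2, -5.8], [9.7, 0.4, -6.3], [9.6, 16.0, -6.1]]
232 [[7.7, -15.2, -6.2], [7.4, 0.4, -5.5], [6.9, 16.2, -4.4]]
235 [[5.3, -15.3, -5.2], [5.2, 0.4, -5.0], [5.9, 16.0, -6.5]]
```

View pics/w8.png

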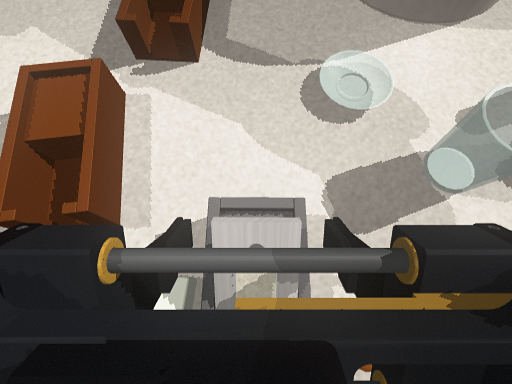

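The plate's end lies 13.5 mm behind the TCP on the camera side, its top 6 mm above it, centred in the jaws to 0.5 mm. I close.

Call:
{"op": "step_arm", "data": {"rows": [[[0, 0, 0], [0, 0, 0], 50], [[0, 0, 0], [0, 0, 0], 50], [[0, 0, 0], [0, 0, 0], 50], [[0, 0, 0], [0, 0, 0], 50], [[0, 0, 0], [0, 0, 0], 50], [[0, 0, 0], [0, 0, 0], 50], [[0, 0, 0], [0, 0, 0], 50], [[0, 0, 0], [0, 0, 0], 50]], "grip_force": 30}}

```text
time: 7.5
position: [0.5028, 0.2818, 0.0766]
tool_rot: [-0.503, -2.481, -0.163]
ft_force: [0.0, 0.8, -1.2]
grip_width: 0.617
```

```bash
python3 go.py 500 282.5 75 157.03 36
```

```text
shift [ 1.3 -0.5  3. ] turn [0.06 0.58 0.08] zaxis [-0.54  0.23 -0.81] now [502.8 281.8  76.6] F [ 0.04  0.76 -1.16] w 0.617 t 7.5 q [-0.41  0.64  0.13  1.46 -0.45  1.56  1.01]
```

Gripped (opening 53.7 mm). Lifting straight up.

Call:
{"op": "step_arm", "data": {"rows": [[[0, 0, 0], [4, 0, -5], 50], [[0, 0, 0], [5, 0, -7], 50], [[0, 0, 0], [9, 0, -12], 50], [[0, 0, 0], [12, 0, -16], 50], [[0, 0, 0], [14, 0, -20], 50], [[0, 0, 0], [14, 0, -20], 50], [[0, 0, 0], [14, 0, -20], 50], [[0, 0, 0], [10, 0, -14], 50], [[0, 0, 0], [0, 0, 0], 50]]}}

```text
time: 8.25
position: [0.501, 0.2823, 0.2305]
tool_rot: [-0.501, -2.483, -0.164]
ft_force: [0.3, 0.1, -0.9]
grip_width: 0.617
```

```bash
python3 go.py 500 282.5 200 157.03 0;python3 look.py s9 scene;python3 look.py w9 wrist
```

```text
shift [-16.9  -0.3  25.4] turn [  0.15 -35.35   0.14] zaxis [ 0.  0. -1.] now [501.  282.3 230.5] F [ 0.26  0.08 -0.86] w 0.617 t 8.25 q [-0.41  0.5   0.14  1.34 -0.45  1.79  0.91]
8.3 [0.50083608 0.28220666 0.2290511 ] toolx ang 157.20874532556437 z [-0.53238579  0.22697935 -0.81550337] [ 0.4698525  -0.62708409 -1.02094323] 0.6166407152394037
8.35 [0.50022919 0.28188717 0.2268192 ] toolx ang 157.10054329198888 z [-0.53455375  0.22589242 -0.81438622] [ 0.63572415  0.14244935 -1.49320073] 0.6155035683067233
```

View pics/s9.png

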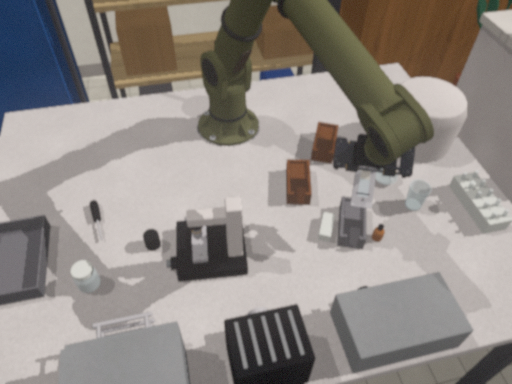

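View pics/w9.png

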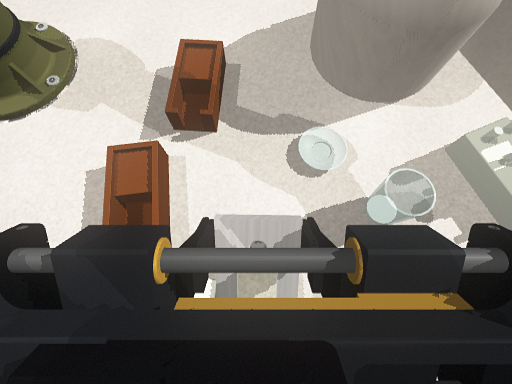

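The plate is held firmly and clear of the dock. Now I level it, raise it, and carry it to a viewpoint near the stage.

Call:
{"op": "step_arm", "data": {"rows": [[[0, -5, 0], [5, 0, -8], 50], [[0, -6, 0], [10, 0, -12], 50], [[0, -6, 0], [10, 0, -15], 50], [[0, -6, 0], [8, 0, -15], 50], [[0, -6, 0], [5, 0, -15], 50], [[0, -4, 0], [3, 0, -15], 50], [[0, -2, 0], [0, 0, -8], 50], [[0, 0, 0], [0, 0, 0], 50]]}}

```text
time: 9.02
position: [0.4862, 0.2827, 0.3114]
tool_rot: [-0.627, -3.076, 0.036]
ft_force: [0.7, 0.6, -0.7]
grip_width: 0.615
```

```bash
python3 go.py 416 -170 330 174 -15
```

```text
shift [-112.6 -444.4   -8.2] turn [ -3.54 -14.93 -16.78] zaxis [ 0.26 -0.03 -0.97] now [486.2 282.7 311.4] F [ 0.71  0.56 -0.74] w 0.615 t 9.0167 q [-0.69  0.12  0.12  1.54  0.    1.51  0.6 ]
```

Call:
{"op": "step_arm", "data": {"rows": [[[0, -0.5, -0.5], [-5, -15, 0], 50], [[0, -1, -1.4], [-8, -28, 0], 50], [[-0.3, -1.3, -1.5], [-9, -36, 0], 50], [[-0.3, -1.3, -1.5], [-8, -37, 0], 50], [[-0.3, -1.3, -1.5], [-7, -37, 0], 50], [[-0.3, -1.3, -1.5], [-6, -37, 0], 50], [[-0.3, -1.3, -1.5], [-5, -37, 0], 50], [[-0.3, -1.3, -1.5], [-4, -37, 0], 50], [[-0.3, -1.3, -1.5], [-3, -37, 0], 50], [[-0.3, -1.3, -1.5], [-2, -37, 0], 50], [[-0.2, -1, -1], [0, -36, 0], 50], [[0, 0, 0], [0, -20, 0], 50]]}}

```text
time: 10.02
position: [0.4304, -0.0949, 0.2951]
tool_rot: [0.206, 2.973, -0.041]
ft_force: [1.3, -0.1, -1.7]
grip_width: 0.614
```

```bash
python3 go.py 416 -170 330 174 -15
```

```text
shift [ -1.7 -76.9 -33.8] turn [-1.34 -5.67 -1.75] zaxis [ 0.26 -0.03 -0.97] now [430.4 -94.9 295.1] F [ 1.29 -0.14 -1.69] w 0.614 t 10.0167 q [-0.09 -0.3   0.19  1.95  0.08  1.32  1.51]
```

Call:
{"op": "step_arm", "data": {"rows": [[[0, 0, 0], [-15, -12, -2], 50], [[-0.2, 0, -0.3], [-10, -20, -2], 50], [[-0.2, 0, -0.3], [-5, -22, -2], 50], [[-0.2, 0, -0.3], [0, -15, 0], 50], [[-0.2, 0, -0.3], [0, -8, 0], 50], [[0, 0, 0], [0, 0, 0], 50], [[0, 0, 0], [0, 0, 0], 50]]}}

```text
time: 10.6
position: [0.4373, -0.1905, 0.291]
tool_rot: [0.212, 3.005, -0.017]
ft_force: [0.3, 1.0, -2.0]
grip_width: 0.614
```

```bash
python3 go.py 460 -175 300 174 -10; python3 look.py w10 wrist
```

```text
shift [-21.3  18.6  -6.3] turn [-0.43 -2.58 -2.04] zaxis [ 0.17 -0.02 -0.98] now [ 437.3 -190.5  291. ] F [ 0.28  1.04 -1.98] w 0.614 t 10.6 q [-0.04 -0.2   0.36  1.87  0.05  1.33  1.74]
10.65 [ 0.4371224  -0.19045847  0.29087182] toolx ang 171.96225831846934 z [ 0.12718774 -0.02046544 -0.99166751] [-1.0755989   0.42832337 -1.16295154] 0.6161889454223308
```

View pics/w10.png

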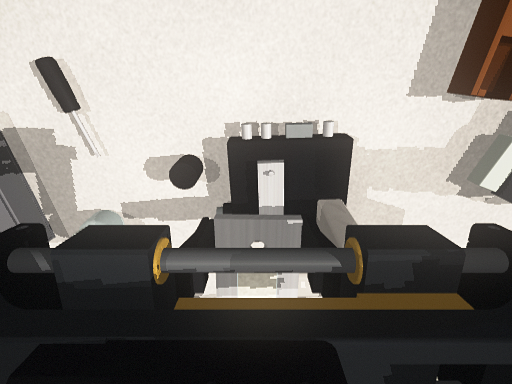

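Run:
```python
from h import *
d=dict(np.load('pics/w10.npz'));f=d['frame'];p=pts(d)
c=f[115:220,215:365];cv2.imwrite('pics/w10c.png',cv2.resize(c,None,fx=5,fy=5,interpolation=cv2.INTER_CUBIC)[:,:,::-1])
s=status.get_state();T=R.from_rotvec(s['tool_rot']).as_matrix()
q=(p-s['position'])@T*1000
for v in range(208,236,3): print(v,[q[v,u].round(1).tolist() for u in (225,258,290)])
g=cv2.cvtColor(f,cv2.COLOR_RGB2GRAY).astype(float)
# land side edges per row: black->bright crossings
L=[];Rr=[]
for v in range(164,205):
    r=g[v,235:320]; t=(60+r.max())/2
    b=np.where(r>t)[0]; i,j=b[0],b[-1]
    l=235+i-(r[i]-t)/(r[i]-r[i-1]); rr=235+j+(r[j]-t)/(r[j]-r[j+1])
    L.append(ray(d,l,v,.056)[:2]);Rr.append(ray(d,rr,v,.056)[:2])
for P in (L,Rr):
    P=np.array(P);a=np.polyfit(P[:,0],P[:,1],1);print('edge slope deg',np.degrees(np.arctan(a[0])),'y at x=.5',np.polyval(a,.5),'resid',np.std(P[:,1]-np.polyval(a,P[:,0])))
# stage front edge: bright->black, columns avoid plugs
E=[]
for u in list(range(233,240))+list(range(275,284))+list(range(337,348)):
    col=g[125:150,u];t=90;i=np.where(col<t)[0]
    E.append((u,125+i[0]))
print(E[:40])
```

```text
208 [[-77.9, -54.8, 272.6], [-74.4, 1.0, 262.8], [-74.4, 53.9, 262.8]]
211 [[-82.6, -54.7, 270.7], [-79.2, 1.0, 261.6], [-80.1, 54.2, 263.8]]
214 [[14.8, -20.2, 3.3], [-85.2, 1.0, 263.3], [-85.1, 54.3, 263.0]]
217 [[14.6, -19.7, -1.4], [14.3, 0.5, -0.7], [13.8, 20.4, 0.6]]
220 [[13.7, -19.4, -3.9], [13.3, 0.5, -3.1], [13.6, 19.9, -3.8]]
223 [[11.2, -19.7, -2.6], [11.8, 0.5, -4.0], [11.6, 20.0, -3.7]]
226 [[9.6, -19.6, -3.6], [9.9, 0.5, -4.3], [9.5, 20.1, -3.4]]
229 [[7.8, -19.6, -4.0], [6.9, 0.5, -1.9], [8.0, 20.0, -4.6]]
232 [[6.2, -19.6, -4.9], [5.4, 0.5, -3.2], [5.9, 20.1, -4.3]]
235 [[3.5, -19.8, -3.4], [3.7, 0.5, -3.7], [3.8, 20.2, -4.0]]
edge slope deg -6.207093262375956 y at x=.5 -0.1991279459339128 resid 0.00024846577295363503
edge slope deg -5.908872369194428 y at x=.5 -0.15973214529757523 resid 1.633247558318727e-05
[(233, np.int64(137)), (234, np.int64(137)), (235, np.int64(137)), (236, np.int64(137)), (237, np.int64(137)), (238, np.int64(137)), (239, np.int64(137)), (275, np.int64(135)), (276, np.int64(135)), (277, np.int64(135)), (278, np.int64(136)), (279, np.int64(136)), (280, np.int64(135)), (281, np.int64(135)), (282, np.int64(135)), (283, np.int64(135)), (337, np.int64(134)), (338, np.int64(134)), (339, np.int64(133)), (340, np.int64(133)), (341, np.int64(134)), (342, np.int64(134)), (343, np.int64(134)), (344, np.int64(134)), (345, np.int64(134)), (346, np.int64(134)), (347, np.int64(135))]
```

View pics/w10c.png

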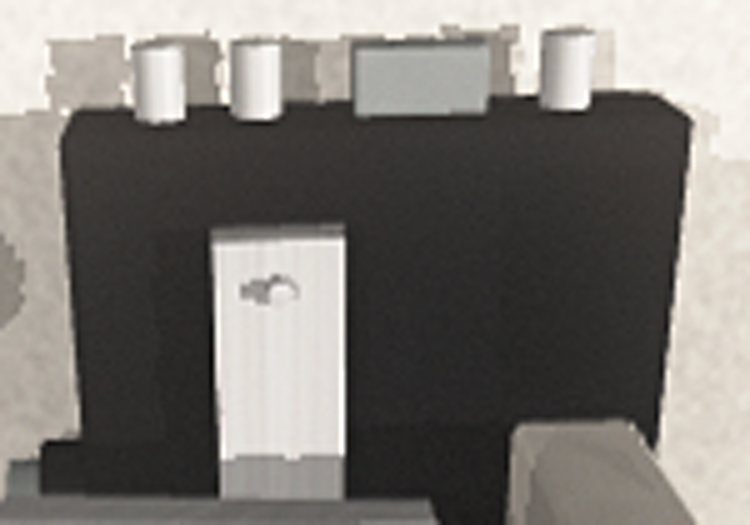

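```bash
cat > stage.py <<'E'
from h import *
E
python3 - <<'E'
from h import *
d=dict(np.load('pics/w10.npz'));p=pts(d);g=cv2.cvtColor(d['frame'],cv2.COLOR_RGB2GRAY)
a=np.radians(-6.05);ex=np.array([np.cos(a),np.sin(a)]);ey=np.array([-ex[1],ex[0]])
print(g[156:180,262],g[156:180,272])
for r in (161.5,162.5,163.5):
    e=ray(d,271,r,.056)[:2];print('edge',r,e,'origin if x=-60',e+60e-3*ex)
st=ray(d,272.3,172.6,.062)[:2];print('stud',st,'origin',st+.045*ex)
# lateral centreline
print('lat of stud', (st-np.array([.5,-.1794]))@ey*1000)
# depth land cluster
x,y,z=p[...,0],p[...,1],p[...,2]
m=(z>.05)&(z<.061)&(abs(x-.5)<.15)&(abs(y+.18)<.06);m[:, :235]=0
q=p[m];L=np.c_[(q[:,:2])@ex,(q[:,:2])@ey]*1000;print('land depth along',L[:,0].min(),'lat',np.percentile(L[:,1],[1,99]),np.median(q[:,2]))
print('centreline lat',np.array([.5,-.1794])@ey*1000,'edge along',ray(d,271,162.5,.056)[:2]@ex*1000)
m=(z>.035)&(z<.045)&(abs(x-.5)<.15)&(abs(y+.18)<.15)
q=p[m];L=np.c_[(q[:,:2])@ex,(q[:,:2])@ey]*1000;print('block',np.percentile(L,[.5,1,99,99.5],axis=0))
E
```

```text
[ 50  51  50  56  84 112 114 171 231 225 223 225 225 223 225 225 229 230
 229 228 226 225 226 227] [ 51  50  48  56  98 112 144 225 229 227 227 226 226 223 186 178 233 230
 224 223 228 227 228 228]
edge 161.5 [ 0.46222391 -0.17426638] origin if x=-60 [ 0.52188973 -0.18059016]
edge 162.5 [ 0.46374734 -0.17445216] origin if x=-60 [ 0.52341316 -0.18077594]
edge 163.5 [ 0.46527549 -0.17463851] origin if x=-60 [ 0.52494131 -0.18096229]
stud [ 0.47751342 -0.17446803] origin [ 0.52226278 -0.17921087]
lat of stud 2.534494747220813
land depth along 479.33263222611106 lat [-145.56477177 -106.83370004] 0.05653778397708304
centreline lat -125.7026418163259 edge along 479.55102213461765
block [[ 450.05475151 -244.54263774]
 [ 450.33591834 -197.88300056]
 [ 575.56344985   -3.93908569]
 [ 579.66051493   -2.95499247]]
```

Run:
```python
from h import *
d=dict(np.load('pics/w10.npz'));f=d['frame'];p=pts(d);g=cv2.cvtColor(f,cv2.COLOR_RGB2GRAY)
c=f[205:305,190:330];cv2.imwrite('pics/w10d.png',cv2.resize(c,None,fx=5.5,fy=5.5,interpolation=cv2.INTER_CUBIC)[:,:,::-1])
s=status.get_state();T=R.from_rotvec(s['tool_rot']).as_matrix();q=(p-s['position'])@T*1000
for v in (219,222,225,228):
    m=np.where((abs(q[v,:,2])<10)&(abs(q[v,:,1])<35))[0];print(v,m.min(),m.max(),q[v,m.min()],q[v,m.max()])
    print([int(k) for k in g[v,205:225]],[int(k) for k in g[v,292:312]])
```

```text
219 202 312 [ 11.31286188 -34.98965763   3.56887626] [11.14166684 34.86102564  3.84576996]
[43, 43, 40, 34, 129, 68, 52, 51, 75, 134, 134, 134, 129, 132, 126, 129, 128, 129, 126, 129] [127, 126, 126, 124, 126, 128, 126, 128, 129, 131, 86, 29, 30, 34, 33, 29, 30, 29, 31, 31]
222 201 313 [ 11.3820723  -34.59450351  -1.49085351] [11.240292   34.46637757 -1.29187277]
[41, 43, 41, 45, 45, 47, 43, 42, 47, 138, 132, 133, 135, 136, 133, 131, 129, 129, 130, 132] [214, 194, 194, 196, 198, 198, 199, 196, 195, 199, 153, 34, 29, 31, 31, 33, 28, 28, 29, 31]
225 199 315 [ 11.23909062 -34.93459937  -5.78386621] [11.03144413 34.85546217 -5.44043823]
[43, 44, 44, 44, 44, 44, 43, 43, 34, 131, 132, 133, 134, 134, 131, 133, 129, 132, 132, 133] [128, 125, 130, 130, 130, 133, 131, 130, 132, 128, 64, 30, 33, 30, 30, 34, 34, 31, 28, 29]
228 198 315 [ 11.15912682 -34.64124404  -9.99658855] [11.0732764  33.92420169 -9.93539273]
[41, 44, 45, 43, 44, 42, 43, 41, 38, 104, 134, 131, 131, 134, 131, 132, 129, 129, 129, 132] [127, 126, 129, 129, 131, 134, 132, 133, 133, 105, 28, 32, 33, 32, 34, 32, 34, 31, 31, 28]
```

View pics/w10d.png

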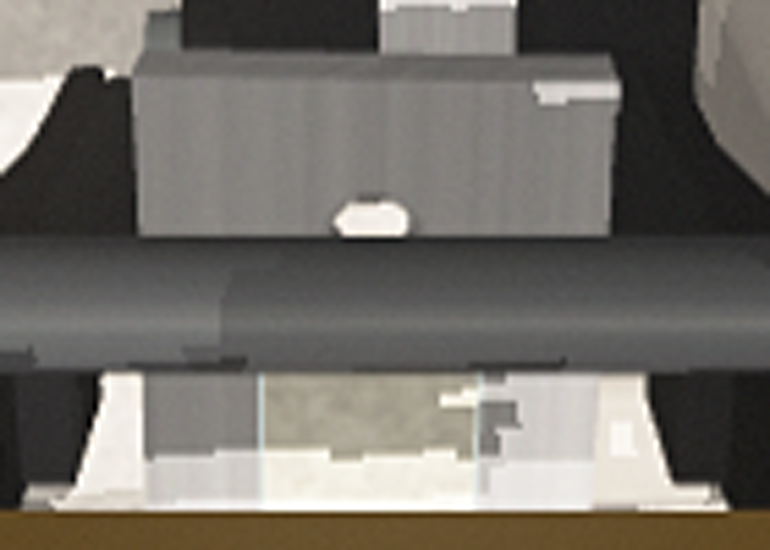

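Wrist view: the plate in hand, end edge at row 219, columns 214-302 (centre 258.0); beyond it the land, columns 258-285, near stud at (272,173), plugs at row 130. One more viewpoint before lowering, to see more of the land.

Call:
{"op": "step_arm", "data": {"rows": [[[0, -1, -0.7], [-7, 6, -1], 50], [[-0.2, -1.5, -0.7], [-8, 7, -4], 50], [[-0.2, -1.5, -0.6], [-8, 7, -4], 50], [[0, -0.5, 0], [0, 2, -3], 50], [[0, 0, 0], [0, 0, 0], 50], [[0, 0, 0], [0, 0, 0], 50]]}}

```text
time: 11.15
position: [0.4634, -0.1634, 0.3064]
tool_rot: [0.136, 2.925, -0.014]
ft_force: [-0.1, 0.3, -0.9]
grip_width: 0.616
```

```bash
python3 go.py 460 -175 300 174 -10; python3 look.py w11 wrist
python3 - <<'E'
from h import *
d=dict(np.load('pics/w11.npz'));f=d['frame']
c=f[100:230,200:350];cv2.imwrite('pics/w11c.png',cv2.resize(c,None,fx=5,fy=4.6,interpolation=cv2.INTER_CUBIC)[:,:,::-1])
E
```

```text
shift [  3.7 -11.9   5.8] turn [0.16 2.24 0.66] zaxis [ 0.17 -0.02 -0.98] now [ 463.4 -163.4  306.4] F [-0.14  0.3  -0.89] w 0.616 t 11.15 q [-0.07 -0.23  0.33  1.88  0.04  1.27  1.73]
11.2 [ 0.46344506 -0.16350952  0.30650618] toolx ang 174.6595022990593 z [ 0.21116969 -0.01905472 -0.97726367] [-0.4966572   0.29337359 -0.85388889] 0.6147303782549708
```

View pics/w11c.png

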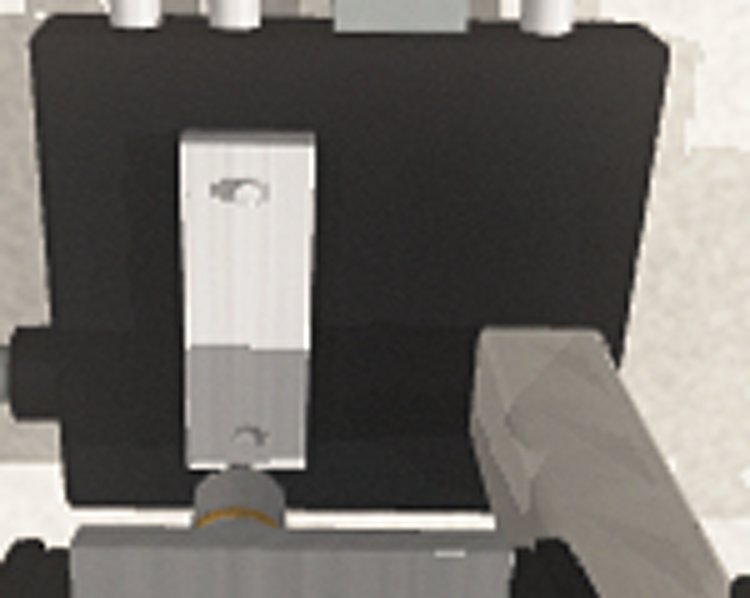

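Both studs are now in view (full-picture pixels about (250,141) and (250,195)), the land between rows 131 and 202, the objective hanging at (248,205). I fit the land edges.

Run:
```python
from h import *
d=dict(np.load('pics/w11.npz'));f=d['frame'];p=pts(d);g=cv2.cvtColor(f,cv2.COLOR_RGB2GRAY).astype(float)
c=f[128:206,230:270];cv2.imwrite('pics/w11s.png',cv2.resize(c,None,fx=10,fy=7.5,interpolation=cv2.INTER_NEAREST)[:,:,::-1])
L=[];Rr=[]
for v in range(135,195):
    r=g[v,225:275]; mid=np.median(r[18:32]); t=(45+mid)/2
    b=np.where(r>t)[0];b=b[(b>5)&(b<45)]; i,j=b[0],b[-1]
    l=225+i-(r[i]-t)/(r[i]-r[i-1]); rr=225+j+(r[j]-t)/(r[j]-r[j+1])
    L.append(ray(d,l,v,.056)[:2]);Rr.append(ray(d,rr,v,.056)[:2])
out=[]
for P in (L,Rr):
    P=np.array(P);a=np.polyfit(P[:,0],P[:,1],1);print('slope',np.degrees(np.arctan(a[0])),'y(.5234)',np.polyval(a,.5234),np.std(P[:,1]-np.polyval(a,P[:,0])))
print(g[125:135,246].astype(int),g[196:208,262].astype(int),g[196:208,238].astype(int),g[196:208,250].astype(int))
a=np.radians(-6.05);ex=np.array([np.cos(a),np.sin(a)]);ey=np.array([-ex[1],ex[0]])
for u,v,z in [(250.3,141.0,.062),(249.8,194.8,.062),(249.5,130.8,.056),(249.5,201.5,.056)]:
    X=ray(d,u,v,z)[:2];print((u,v),X,'along',X@ex*1000,'lat',X@ey*1000)
```

```text
slope -6.395442204889812 y(.5234) -0.20206451903046224 0.00025525863761913887
slope -6.744223839155547 y(.5234) -0.16228875544595558 0.00020326268204079283
[ 48  50  51  77 118 127 182 227 221 219] [34 34 36 35 37 37 35 37 39 40 37 39] [155 155 157 144 165 228  31  42  41  40  38  40] [153 150 154 153 159 162 111 102 105 104 102 103]
(250.3, 141.0) [ 0.47730968 -0.17492907] along 493.0880857133435 lat -123.6480910669456
(249.8, 194.8) [ 0.56689496 -0.18526401] along 583.2636656076642 lat -124.48350945737307
(249.5, 130.8) [ 0.46380631 -0.17480944] along 479.6473202992469 lat -124.95233293997855
(249.5, 201.5) [ 0.58290727 -0.18763465] along 599.4366485615486 lat -125.15330229619723
```

View pics/w11s.png

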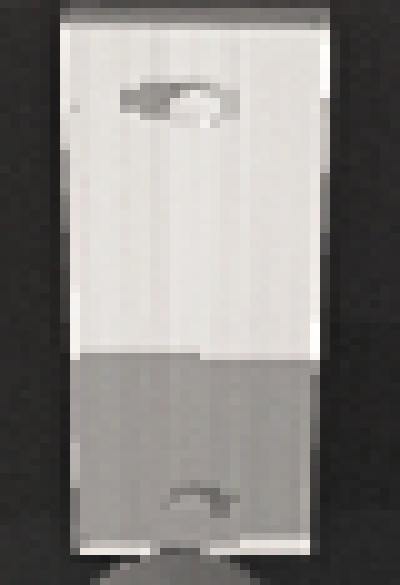

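Run:
```python
from h import *
d=dict(np.load('pics/w11.npz'));f=d['frame'];g=cv2.cvtColor(f,cv2.COLOR_RGB2GRAY).astype(float)
# block side edges, rows 118..165
def edge(rows,lo,hi,dirn):
    P=[]
    for v in rows:
        r=g[v,lo:hi];t=100
        b=np.where(r<t)[0];i=b[0] if dirn<0 else b[-1];o=i-1 if dirn<0 else i+1
        u=lo+i+(o-i)*(t-r[i])/(r[o]-r[i]);P.append(ray(d,u,v,.04)[:2])
    return np.array(P)
for rows,lo,hi,s in [(range(112,165),195,225,-1),(range(112,170),310,345,1)]:
    P=edge(rows,lo,hi,s)
    a=np.polyfit(P[:,0],P[:,1],1);r=P[:,1]-np.polyval(a,P[:,0]);k=abs(r)<2.5*np.std(r);a=np.polyfit(P[k,0],P[k,1],1);print(np.degrees(np.arctan(a[0])),'y(.5234)',np.polyval(a,.5234),np.std(r[k]),k.sum())
# front edge: top row of black
P=[]
for u in list(range(213,220))+list(range(254,266))+list(range(296,302))+list(range(316,326)):
    col=g[96:112,u];b=np.where(col<60)[0];i=b[0];v=96+i
    P.append([u,v,*ray(d,u,v,.04)[:2]])
P=np.array(P);print(P[:,:2].astype(int).tolist());a=np.polyfit(P[:,3],P[:,2],1);print('front slope',-np.degrees(np.arctan(a[0])))
```

```text
-6.418038427963298 y(.5234) -0.246968966596727 0.00015289907397524072 53
-6.262006259234142 y(.5234) -0.057820962782571775 0.00021733877309223026 58
[[213, 103], [214, 103], [215, 103], [216, 103], [217, 103], [218, 103], [219, 103], [254, 104], [255, 104], [256, 104], [257, 104], [258, 104], [259, 104], [260, 104], [261, 104], [262, 104], [263, 104], [264, 104], [265, 104], [296, 105], [297, 105], [298, 105], [299, 105], [300, 105], [301, 105], [316, 105], [317, 105], [318, 105], [319, 105], [320, 105], [321, 105], [322, 105], [323, 105], [324, 105], [325, 105]]
front slope -6.424515512385947
```

Land fit: stage origin about (523.2, -182.2), yaw -6.4 degrees; both views agree to under 1 mm. The arm bars a straight descent, so I level the plate, go out to stage y = -70, descend beside the arm, then shift in under the objective.

```bash
python3 go.py 454.9 -245 290 173.65 0
```

```text
shift [  4.4 -81.9  15.9] turn [ 0.15 12.24  1.01] zaxis [ 0.  0. -1.] now [ 463.4 -163.5  306.5] F [-0.5   0.29 -0.85] w 0.615 t 11.2 q [-0.07 -0.23  0.33  1.88  0.04  1.27  1.73]
```

Call:
{"op": "step_arm", "data": {"rows": [[[0, 1, 0.2], [0, -8, 0], 50], [[0, 2, 0.2], [0, -16, 2], 50], [[0, 2.5, 0.2], [0, -18, 3], 50], [[0, 2.5, 0.2], [0, -18, 3], 50], [[0, 2, 0.2], [0, -14, 3], 50], [[0, 1, 0], [0, -8, 0], 50], [[0, 0, 0], [0, 0, 0], 50]]}}

```text
time: 11.78
position: [0.4554, -0.2522, 0.2962]
tool_rot: [0.174, 3.125, 0.0]
ft_force: [0.7, 0.0, -1.6]
grip_width: 0.616
```

```bash
python3 go.py 454.9 -245 90 173.65 0
```

```text
shift [  3.6   6.9 206.2] turn [ 0.05  0.65 -0.04] zaxis [ 0.  0. -1.] now [ 455.4 -252.2  296.2] F [ 0.65  0.04 -1.64] w 0.616 t 11.7833 q [-0.01 -0.    0.47  1.69 -0.    1.44  1.92]
```

Run:
```python
from h import *
d=dict(np.load('pics/top0.npz'));print(ray(d,335.5,174.5,.05))
print(np.array([-61,-74]))
```

```text
[ 0.46333812 -0.3089463   0.05      ]
[-61 -74]
```

Call:
{"op": "step_arm", "data": {"rows": [[[0, 0.3, 0], [1, 1, 10], 50], [[0, 0.3, 0], [1, 2, 22], 50], [[0, 0, 0], [1, 1, 30], 50], [[0, 0, 0], [0, 0, 30], 50], [[0, 0, 0], [0, 0, 28], 50], [[0, 0, 0], [0, 0, 20], 50], [[0, 0, 0], [0, 0, 8], 50], [[0, 0, 0], [0, 0, 0], 50], [[0, 0, 0], [0, 0, 0], 50]]}}

```text
time: 12.53
position: [0.4532, -0.2413, 0.141]
tool_rot: [0.168, 3.131, 0.008]
ft_force: [-0.5, -0.8, -1.3]
grip_width: 0.616
```

```bash
python3 go.py 462.6 -175.9 84 173.65 0; python3 look.py w12 wrist;python3 look.py s12 scene
```

```text
shift [-2.  65.7 57.4] turn [0.3  0.33 0.22] zaxis [ 0.  0. -1.] now [ 453.2 -241.3  141. ] F [-0.49 -0.76 -1.31] w 0.616 t 12.5333 q [ 0.    0.09  0.46  1.92 -0.05  1.14  1.95]
12.5833 [ 0.453429   -0.24132575  0.14142464] toolx ang 173.8788682491488 z [ 0.00688273  0.00451332 -0.99996613] [-0.07508088  1.0810548  -2.08211076] 0.6159923316716618
12.6333 [ 0.45396292 -0.24178764  0.14204433] toolx ang 173.86588067651707 z [ 0.00820204  0.00389518 -0.99995878] [-0.34644988 -1.03833949 -1.97943334] 0.6146412185083606
```

View pics/w12.png

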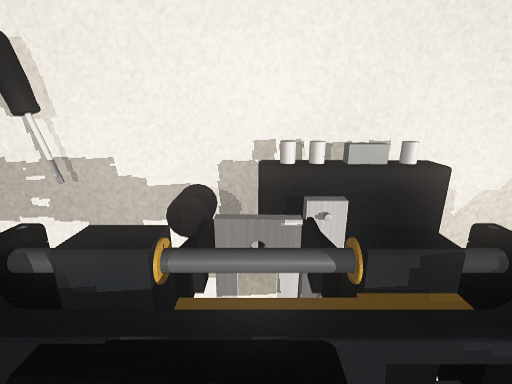

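View pics/s12.png

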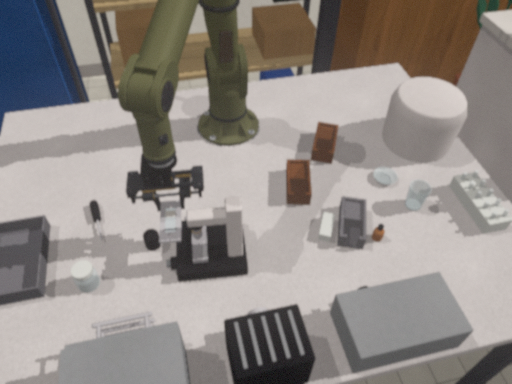

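Beside the stage: land end at columns 304-348, row 197, near stud at (326,216), lens can at (192,210) clear of the fingers. A close measurement of land and stud from here.

Run:
```python
from h import *
d=dict(np.load('pics/w12.npz'));f=d['frame'];g=cv2.cvtColor(f,cv2.COLOR_RGB2GRAY).astype(float)
c=f[188:240,295:360];cv2.imwrite('pics/w12c.png',cv2.resize(c,None,fx=10,fy=10,interpolation=cv2.INTER_NEAREST)[:,:,::-1])
L=[];Rr=[]
for v in range(201,214):
    r=g[v,295:360];t=120;b=np.where(r>t)[0];i,j=b[0],b[-1]
    l=295+i-(r[i]-t)/(r[i]-r[i-1]);rr=295+j+(r[j]-t)/(r[j]-r[j+1])
    L.append(ray(d,l,v,.056)[:2]);Rr.append(ray(d,rr,v,.056)[:2])
L=np.array(L);Rr=np.array(Rr)
a=np.radians(-6.35);ex=np.array([np.cos(a),np.sin(a)]);ey=np.array([-ex[1],ex[0]])
O=np.array([.5232,-.1822])
for P in (L,Rr):
    q=np.c_[(P-O)@ex,(P-O)@ey]*1000;print('lat',q[:,1].round(2),'along',q[0,0],q[-1,0])
for v in (197,198,199,200): print(v,(ray(d,326,v,.056)[:2]-O)@ex*1000,g[v,310:316])
```

```text
lat [-19.66 -19.67 -19.65 -19.6  -19.57 -19.56 -19.53 -19.53 -19.54 -19.56
 -19.63 -19.66 -19.67] along -59.38058589636443 -47.29996154455292
lat [19.65 19.76 19.64 19.6  19.69 19.66 19.79 19.86 19.82 20.   20.11 19.76
 19.6 ] along -59.45560375285582 -47.364606343579936
197 -63.37309503048083 [99. 97. 97. 98. 97. 96.]
198 -62.38707405538173 [97. 95. 92. 92. 93. 94.]
199 -61.398880637531484 [92. 91. 89. 92. 94. 96.]
200 -60.408507589386694 [113. 116. 118. 119. 116. 116.]
```

View pics/w12c.png

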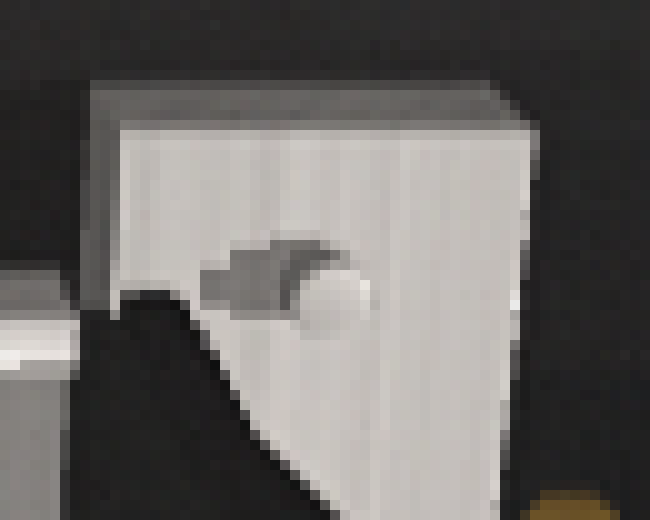

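Run:
```python
from h import *
d=dict(np.load('pics/w12.npz'));g=cv2.cvtColor(d['frame'],cv2.COLOR_RGB2GRAY).astype(float)
a=np.radians(-6.35);ex=np.array([np.cos(a),np.sin(a)]);ey=np.array([-ex[1],ex[0]]);O=np.array([.5232,-.1822])
X=ray(d,327.6,217.5,.062)[:2]-O;print('stud',X@ex*1000,X@ey*1000)
for v in (224,228,232):
    print([int(k) for k in g[v,208:222]],[int(k) for k in g[v,294:310]])
p=pts(d)
print('plate top z',[p[v,u].round(4).tolist() for v in (221,226,230,236) for u in (230,290)], p[292,258],p[292,225])
```

```text
stud -45.14976948609518 -0.061326272534955976
[36, 38, 38, 38, 34, 29, 132, 129, 129, 130, 129, 128, 131, 129] [223, 228, 229, 164, 160, 160, 158, 163, 119, 31, 33, 34, 36, 34, 35, 32]
[38, 35, 38, 35, 35, 28, 100, 131, 128, 131, 130, 127, 129, 127] [128, 129, 130, 131, 131, 130, 130, 100, 32, 32, 34, 33, 35, 33, 33, 34]
[36, 36, 37, 37, 32, 30, 69, 129, 128, 129, 132, 128, 129, 125] [129, 128, 130, 132, 129, 127, 131, 71, 31, 32, 35, 33, 33, 34, 34, 34]
plate top z [[0.4384, -0.2562, 0.1442], [0.4421, -0.22, 0.145], [0.4414, -0.2565, 0.1449], [0.4451, -0.2203, 0.1454], [0.4448, -0.2572, 0.143], [0.4481, -0.2204, 0.1447], [0.4489, -0.2578, 0.1429], [0.4518, -0.2208, 0.1454]] [ 0.48999451 -0.24462715  0.14492265] [ 0.48854819 -0.26645654  0.14362174]
```

Call:
{"op": "step_arm", "data": {"rows": [[[0.1, 0.2, 0.1], [0, 0, 12], 50], [[0.1, 0.2, 0.1], [0, 0, 18], 50], [[0, 0, 0], [0, 6, 15], 50], [[0, 0, 0], [0, 14, 6], 50], [[0, 0, 0], [-1, 16, 0], 50], [[0, 0, 0], [-1, 14, 0], 50], [[0, 0, 0], [0, 8, 0], 50], [[0, 0, 0], [0, 3, 0], 50], [[0, 0, 0], [0, 0, 0], 50]]}}

```text
time: 13.38
position: [0.4706, -0.183, 0.0944]
tool_rot: [0.177, 3.118, -0.007]
ft_force: [-0.0, 0.4, -2.8]
grip_width: 0.617
```

```bash
python3 go.py 462.6 -175.6 67 173.65 0; python3 go.py 462.6 -175.6 67 173.65 0
```

```text
shift [ 9.3  6.5 27.2] turn [-0.21  1.07 -0.14] zaxis [ 0.  0. -1.] now [ 470.6 -183.    94.4] F [-0.03  0.37 -2.84] w 0.617 t 13.3833 q [-0.07  0.12  0.41  2.   -0.05  1.02  1.83]
shift [ 9.3  6.5 27.2] turn [-0.21  1.07 -0.14] zaxis [ 0.  0. -1.] now [ 470.6 -183.    94.4] F [-0.03  0.37 -2.84] w 0.617 t 13.3833 q [-0.07  0.12  0.41  2.   -0.05  1.02  1.83]
```

Call:
{"op": "step_arm", "data": {"rows": [[[-0.1, 0.4, -0.1], [4, 2.5, 5], 50], [[-0.1, 0.4, 0], [4, 2.5, 6], 50], [[0, 0.2, 0], [2, 1.5, 3], 50], [[0, 0, 0], [0, 0, 0], 50], [[0, 0, 0], [0, 0, 0], 50]]}}

```text
time: 13.8
position: [0.4607, -0.1777, 0.0794]
tool_rot: [0.18, 3.135, -0.002]
ft_force: [-0.5, 0.4, -1.5]
grip_width: 0.615
```

```bash
python3 go.py 462.6 -175.6 67 173.65 0
```

```text
shift [-1.7  2.3 12.4] turn [-0.08  0.07 -0.22] zaxis [ 0.  0. -1.] now [ 460.7 -177.7   79.4] F [-0.46  0.4  -1.54] w 0.615 t 13.8 q [-0.07  0.12  0.41  2.02 -0.06  1.01  1.82]
```

Call:
{"op": "step_arm", "data": {"rows": [[[0, 0, -0.1], [-1, 1.2, 3], 50], [[0, 0, -0.1], [-0.5, 1, 3], 50], [[0, 0, 0], [0, 0.3, 1.5], 50], [[0, 0, 0], [0, 0, 0.5], 50], [[0, 0, 0], [0, 0, 0.5], 50]]}}

```text
time: 14.22
position: [0.4626, -0.1762, 0.0701]
tool_rot: [0.176, 3.135, -0.003]
ft_force: [-0.7, 0.5, -1.9]
grip_width: 0.619
```

```bash
python3 go.py 462.6 -175.6 67 173.65 0;python3 look.py w13 wrist
```

```text
shift [0.1 0.6 3.1] turn [-0.1   0.09 -0.09] zaxis [ 0.  0. -1.] now [ 462.6 -176.2   70.1] F [-0.69  0.54 -1.92] w 0.619 t 14.2167 q [-0.07  0.14  0.41  2.03 -0.06  0.99  1.83]
14.2667 [ 0.462548   -0.17617602  0.06999172] toolx ang 173.55835021807647 z [ 0.00111487 -0.00190482 -0.99999756] [-0.81416605  0.51714926 -1.62363174] 0.6140419569175292
```

View pics/w13.png

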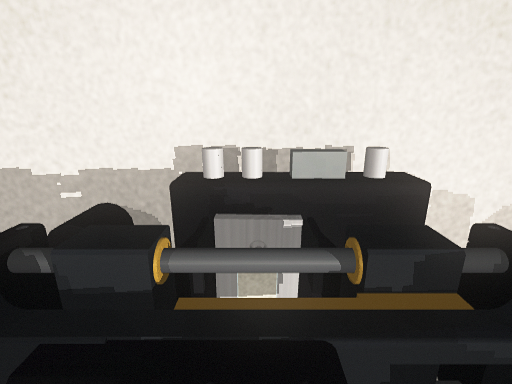

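The plate is level over the land, about 10 mm short, 3 mm above the studs. I lower it until it touches.

Call:
{"op": "step_arm", "data": {"rows": [[[0, 0, 0], [0, 0.4, 1.2], 50], [[0, 0, 0], [0, 0.2, 1.2], 50], [[0, 0, 0], [0, 0, 1.2], 50]]}}

```text
time: 14.52
position: [0.463, -0.1758, 0.067]
tool_rot: [0.177, 3.135, -0.003]
ft_force: [-4.8, 1.4, 10.7]
grip_width: 0.614
```

```bash
python3 go.py 462.6 -175.6 67 173.65 0
```

```text
shift [ 0.4  0.1 -0. ] turn [-0.1   0.12 -0.1 ] zaxis [ 0.  0. -1.] now [ 463.  -175.8   67. ] F [-4.81  1.38 10.74] w 0.614 t 14.5167 q [-0.07  0.14  0.41  2.03 -0.07  0.98  1.83]
```

Contact at 67.0 mm with 11 N: it rests on the studs. Sliding along, with a light press.

Call:
{"op": "step_arm", "data": {"rows": [[[0, 0, -0.1], [-1.5, 0, 0], 50], [[0, 0, 0], [-1.5, 0, 0.2], 50], [[0, 0, 0], [-1.5, 0, 0.2], 50], [[0, 0, 0], [-1.5, 0, 0.2], 50]]}}

```text
time: 14.85
position: [0.4683, -0.1765, 0.0671]
tool_rot: [0.174, 3.136, -0.002]
ft_force: [-4.4, 0.2, 5.7]
grip_width: 0.617
```

```bash
python3 go.py 472.4 -176.7 61 173.65 0
```

```text
shift [-4.   0.3  6.1] turn [-0.06  0.03 -0.02] zaxis [ 0.  0. -1.] now [ 468.3 -176.5   67.1] F [-4.41  0.17  5.75] w 0.617 t 14.85 q [-0.07  0.16  0.41  2.02 -0.07  0.98  1.83]
```

Call:
{"op": "step_arm", "data": {"rows": [[[0, 0, 0], [-1.2, 0.2, 0.3], 50], [[0, 0, 0], [-1.2, 0.2, 0.3], 50], [[0, 0, 0], [-1.2, 0, 0.4], 50]]}}

```text
time: 15.1
position: [0.4689, -0.1766, 0.0669]
tool_rot: [-0.175, -3.129, -0.001]
ft_force: [-7.3, 1.7, 9.4]
grip_width: 0.614
```

```bash
python3 go.py 472.4 -176.7 61 173.65 0
```

```text
shift [-3.6  0.3  5.8] turn [-0.   -0.44 -0.05] zaxis [ 0.  0. -1.] now [ 468.9 -176.6   66.9] F [-7.26  1.75  9.44] w 0.614 t 15.1 q [-0.07  0.16  0.41  2.01 -0.08  0.99  1.83]
```

Call:
{"op": "step_arm", "data": {"rows": [[[0, 0.2, 0], [-2, 0.2, -0.4], 50], [[0, 0.2, 0], [-2, 0, -0.1], 50], [[0, 0, 0], [-1.5, 0, 0], 50]]}}

```text
time: 15.35
position: [0.4743, -0.1772, 0.0676]
tool_rot: [-0.175, -3.121, -0.002]
ft_force: [-2.4, 0.3, 1.7]
grip_width: 0.617
```

```bash
python3 go.py 472.4 -176.7 61 173.65 0; python3 look.py w14 wrist
python3 - <<'E'
from h import *
d=dict(np.load('pics/w14.npz'));f=d['frame']
c=f[205:305,190:330];cv2.imwrite('pics/w14c.png',cv2.resize(c,None,fx=5.5,fy=5.5,interpolation=cv2.INTER_CUBIC)[:,:,::-1])
E
```

```text
shift [1.8 0.3 6.7] turn [ 0.02 -0.9  -0.08] zaxis [ 0.  0. -1.] now [ 474.3 -177.2   67.6] F [-2.42  0.33  1.74] w 0.617 t 15.35 q [-0.07  0.18  0.41  1.99 -0.08  1.    1.83]
15.4 [ 0.47483038 -0.17733275  0.06767301] toolx ang 173.57301590255793 z [-0.01463823  0.00169588 -0.99989142] [-0.54220273  0.34776862  1.6256894 ] 0.6170780400709884
```

View pics/w14c.png

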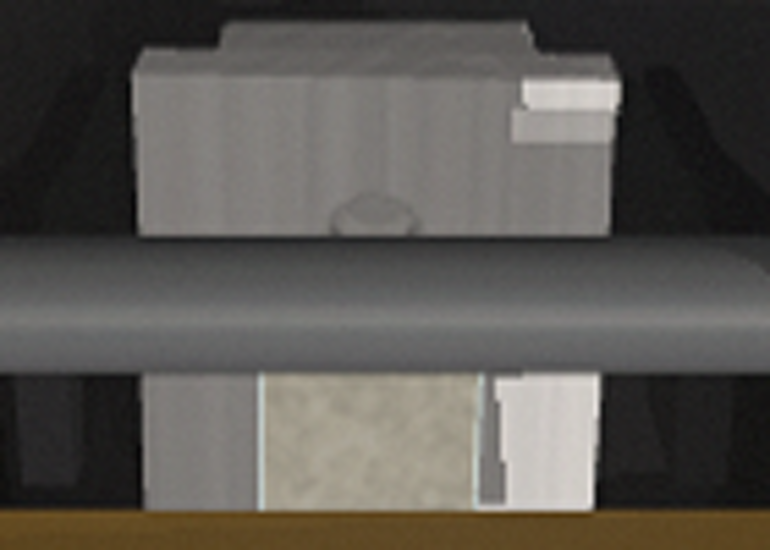

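The stud shows inside the near hole (crop (374,212)), laterally centred; I have overshot by about 2 mm. Levelling and easing back with a light press.

Call:
{"op": "step_arm", "data": {"rows": [[[0, 0.5, 0], [1, 0.2, 0], 50], [[0, 0.3, 0], [1, 0.1, 0.5], 50], [[0, 0.2, 0], [0.7, 0, 1], 50]]}}

```text
time: 15.65
position: [0.4748, -0.1774, 0.0671]
tool_rot: [-0.175, -3.109, -0.001]
ft_force: [-0.2, 0.5, 2.1]
grip_width: 0.617
```

```bash
python3 go.py 472.4 -176.7 61 173.65 0
```

```text
shift [2.3 0.5 6.2] turn [-0.06 -1.58 -0.08] zaxis [ 0.  0. -1.] now [ 474.8 -177.4   67.1] F [-0.19  0.5   2.12] w 0.617 t 15.65 q [-0.07  0.19  0.41  1.98 -0.08  1.02  1.83]
```

Call:
{"op": "step_arm", "data": {"rows": [[[0, -0.9, 0], [1.5, 0.3, 0], 50], [[0, -0.8, 0], [1, 0.2, 0.3], 50], [[0, -0.5, 0], [0.5, 0, 1], 50]]}}

```text
time: 15.9
position: [0.4727, -0.1765, 0.0654]
tool_rot: [0.175, 3.122, -0.004]
ft_force: [0.0, 0.6, -1.6]
grip_width: 0.618
```

```bash
python3 go.py 472.4 -176.7 61 173.65 0
```

```text
shift [ 0.3 -0.2  4.4] turn [-0.1   0.83 -0.05] zaxis [ 0.  0. -1.] now [ 472.7 -176.5   65.4] F [ 0.04  0.57 -1.58] w 0.618 t 15.9 q [-0.07  0.16  0.41  2.02 -0.08  0.96  1.83]
```

Force-free at 65.4 mm, below the stud tops' contact height: it is starting to drop. Levelling and pressing down gently.

Call:
{"op": "step_arm", "data": {"rows": [[[0, 0.5, 0], [0, 0, 1], 50], [[0, 0.2, 0], [0, 0, 1], 50], [[0, 0, 0], [0, 0, 1], 50]]}}

```text
time: 16.15
position: [0.4723, -0.176, 0.0621]
tool_rot: [0.174, 3.133, -0.002]
ft_force: [0.9, -1.4, -0.5]
grip_width: 0.617
```

```bash
python3 go.py 472.4 -176.7 61 173.65 0
```

```text
shift [-0.2 -0.7  1.1] turn [-0.06  0.21 -0.02] zaxis [ 0.  0. -1.] now [ 472.3 -176.    62.1] F [ 0.92 -1.35 -0.45] w 0.617 t 16.15 q [-0.07  0.17  0.4   2.01 -0.08  0.97  1.83]
```

Both holes have gone over the studs (62.1 mm). Pressing the last millimetre.

Call:
{"op": "step_arm", "data": {"rows": [[[0, 0.1, 0], [0, -0.3, 0.8], 50], [[0, 0, 0], [0, 0, 0.8], 50], [[0, 0, 0], [0, 0, 0.6], 50]]}}

```text
time: 16.4
position: [0.4723, -0.1761, 0.0612]
tool_rot: [0.174, 3.137, -0.0]
ft_force: [-1.5, 0.8, 4.5]
grip_width: 0.615
```

```bash
python3 go.py 472.4 -176.7 61 173.65 0;python3 look.py w15 wrist
python3 - <<'E'
from h import *
d=dict(np.load('pics/w15.npz'));f=d['frame']
c=f[205:305,190:330];cv2.imwrite('pics/w15c.png',cv2.resize(c,None,fx=5.5,fy=5.5,interpolation=cv2.INTER_CUBIC)[:,:,::-1])
p=pts(d)
for v in (222,226,230,262+32): print(v,[p[v,u].round(4)[2] for u in (222,235,285,295)])
E
```

```text
shift [-0.2 -0.5  0.2] turn [-0.01  0.01 -0.  ] zaxis [ 0.  0. -1.] now [ 472.3 -176.1   61.2] F [-1.5   0.82  4.49] w 0.615 t 16.4 q [-0.07  0.17  0.4   2.01 -0.08  0.97  1.84]
16.45 [ 0.47227217 -0.17615387  0.06120322] toolx ang 173.6455325066212 z [ 9.81751818e-05 -1.37781659e-04 -9.99999986e-01] [-2.09373374  0.61569368  6.86801276] 0.616823596680044
222 [np.float64(0.0642), np.float64(0.0649), np.float64(0.0648), np.float64(0.0645)]
226 [np.float64(0.0648), np.float64(0.0644), np.float64(0.0638), np.float64(0.0652)]
230 [np.float64(0.065), np.float64(0.064), np.float64(0.0644), np.float64(0.0636)]
294 [np.float64(0.064), np.float64(0.0642), np.float64(0.0655), np.float64(0.0645)]
```

View pics/w15c.png

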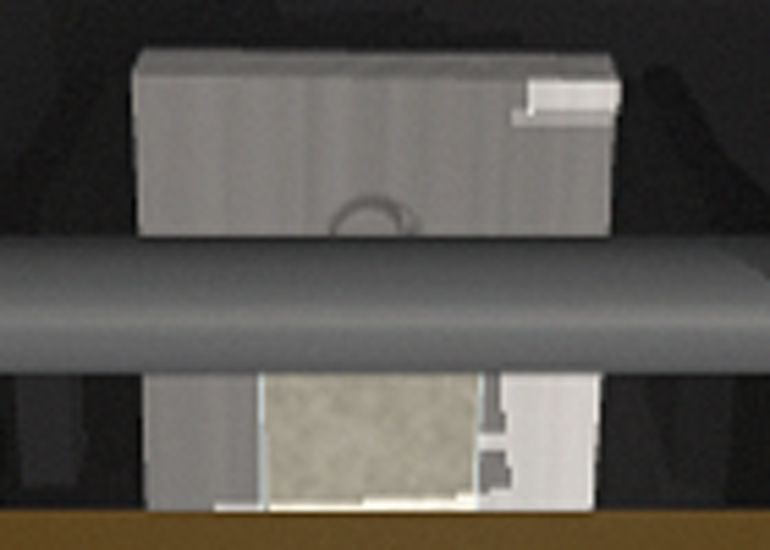

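The plate top reads 64.4 mm front and back: flat on the land, near stud in its hole (crop (370,215)). Letting go.

Call:
{"op": "step_arm", "data": {"rows": [[[0, 0, 0], [0, 0, 0], 60], [[0, 0, 0], [0, 0, 0], 68], [[0, 0, 0], [0, 0, 0], 76], [[0, 0, 0], [0, 0, 0], 76], [[0, 0, 0], [0, 0, 0], 76], [[0, 0, 0], [0, 0, 0], 76]]}}

```text
time: 16.95
position: [0.4708, -0.176, 0.0601]
tool_rot: [-0.174, -3.132, -0.001]
ft_force: [1.3, -0.4, 0.2]
grip_width: 0.862
```

```bash
python3 go.py 455 -175 150 173.65 0
```

```text
shift [ 16.2  -0.8 -89.8] turn [ 0.01 -0.25 -0.02] zaxis [ 0.  0. -1.] now [ 470.8 -176.    60.1] F [ 1.33 -0.37  0.17] w 0.862 t 16.95 q [-0.07  0.18  0.4   2.01 -0.08  0.97  1.84]
```

Call:
{"op": "step_arm", "data": {"rows": [[[0, 0, 0], [0, 0, -3], 76], [[0, 0, 0], [0, 0, -6], 76], [[0, 0, 0], [1, 0, -12], 76], [[0, 0, 0], [3, 0, -18], 76], [[0, 0, 0], [5, 0, -20], 76], [[0, 0, 0], [5, 0, -20], 76], [[0, 0, 0], [3, 0, -20], 76], [[0, 0, 0], [2, 0, -20], 76], [[0, 0, 0], [0, 0, -20], 76], [[0, 0, 0], [0, 0, -15], 76], [[0, 0, 0], [0, 0, 0], 76]]}}

```text
time: 17.87
position: [0.4501, -0.1742, 0.2248]
tool_rot: [-0.177, -3.131, -0.0]
ft_force: [0.3, -0.9, 0.1]
grip_width: 0.873
```

```bash
python3 go.py 440 -175 250 173.65 0;python3 look.py w16 wrist;python3 look.py s16 scene;python3 look.py t16 top
python3 - <<'E'
from h import *
a=np.radians(-6.35);ex=np.array([np.cos(a),np.sin(a)]);ey=np.array([-ex[1],ex[0]]);O=np.array([.5232,-.1822])
for n in ('w16',):
    d=dict(np.load(f'pics/{n}.npz'));q=pts(d).reshape(-1,3);L=np.c_[(q[:,:2]-O)@ex,(q[:,:2]-O)@ey,q[:,2]]*1000
    for x0 in range(-60,61,10): print(x0,[(np.median(L[m,2]).round(1),int(m.sum())) for y0 in (-20,20) for m in [(abs(L[:,0]-x0)<3)&(abs(L[:,1]-y0)<4)&(L[:,2]<100)] if m.sum()])
    m=(L[:,2]>61)&(L[:,2]<68)&(abs(L[:,1])<35)&(abs(L[:,0])<75);print(np.percentile(L[m],[1,99],axis=0))
E
```

```text
shift [ 10.1  -1.9 -25.1] turn [-0.01 -0.31 -0.11] zaxis [ 0.  0. -1.] now [ 450.1 -174.2  224.8] F [ 0.26 -0.93  0.12] w 0.873 t 17.8667 q [-0.1  -0.04  0.4   1.87  0.02  1.32  1.76]
17.9167 [ 0.44962899 -0.17409257  0.22348599] toolx ang 173.53653112630457 z [-6.72409261e-03  7.20208734e-04 -9.99977134e-01] [ 1.14007534 -0.41064548  0.1327146 ] 0.8698779052115302
17.9667 [ 0.44881909 -0.17374274  0.22183174] toolx ang 173.54325595822507 z [-0.00942016  0.00128809 -0.9999548 ] [-0.24748258 -0.36564863  0.45823509] 0.8714425464427189
18.0167 [ 0.44816714 -0.17345821  0.22068437] toolx ang 173.54604282731827 z [-0.01164968  0.00173327 -0.99993064] [-0.11055651 -0.22315922 -0.58017221] 0.8741078309087319
-60 [(np.float64(64.4), 36), (np.float64(64.2), 34)]
-50 [(np.float64(64.4), 34), (np.float64(64.4), 30)]
-40 [(np.float64(64.4), 28), (np.float64(64.8), 30)]
-30 [(np.float64(64.3), 26), (np.float64(64.5), 26)]
-20 [(np.float64(64.8), 30), (np.float64(64.4), 27)]
-10 [(np.float64(64.6), 27), (np.float64(64.4), 26)]
0 [(np.float64(64.5), 28), (np.float64(64.4), 26)]
10 [(np.float64(64.8), 27), (np.float64(64.6), 29)]
20 []
30 []
40 []
50 []
60 [(np.float64(64.5), 23), (np.float64(64.5), 23)]
[[-65.33890675 -26.24153117  62.71868839]
 [ 62.54406036  26.67319882  66.30263331]]
```

View pics/w16.png

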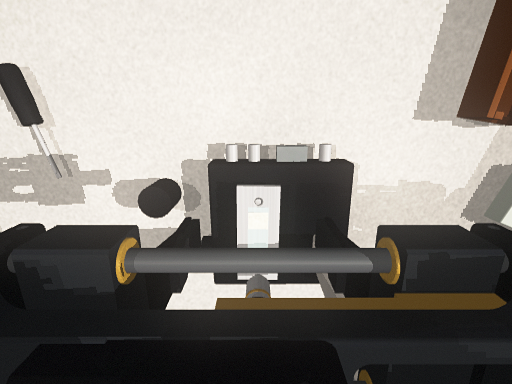

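View pics/s16.png

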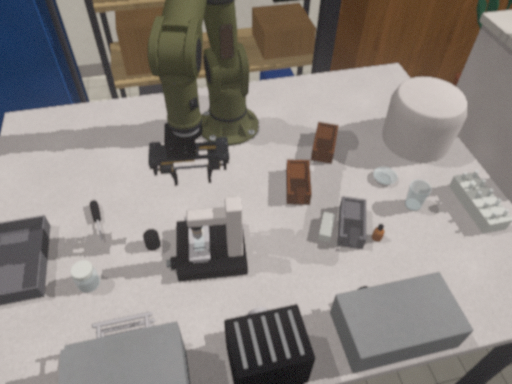

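The plate lies flat at 64.5 mm over its whole length, stud standing in the near hole at (258,201). The scene view shows every bystander at its starting pixel and the robot clear of everything. Handing in.

```bash
python3 -c "
from bench import order; print(order.close_job())"
```

```text
the job is handed in; nothing more can be done
None
```

The job is done and handed in: the plate lies flat on the land with both studs through its holes, and the gripper has let go and backed off.

- **Taking the plate:** I pressed the notch end of the grey dock's plate until it bottomed at about 7 N. It stayed leaning at about 36°. I gripped it by the long sides about 14 mm from the raised end and lifted it out.
- **Placing it:** I carried the plate around the arm above the stage and laid it level on the studs about 10 mm short, touching down at about 11 N. I then slid it along until the holes dropped over the studs.
- **During the slide:** It stuck briefly, then overshot by about 2 mm, and I had to ease it back before it dropped.

**Last checks:**
- The plate's top reads 64.2 to 64.8 mm at every point I could see, against 64 mm expected.
- Its long sides are centred on the land to within 0.3 mm, and its near end is where it should be.
- The near stud is visible in its hole. The far hole and the stretch of plate from 20 to 50 mm along were hidden in the last view. That the far stud is home I infer from the plate lying flat on both sides of that stretch.
- By eye, everything else on the table sits where it started in the scene view. I steered clear of the objective and felt no unexpected force.
- No check failed. The stage's yaw came out between −5.9° and −6.7° in the separate measurements, and I used −6.35°.

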